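# Scoop glass mosaic nuggets into the bowl

## Robot

A 6-joint arm with a two-finger parallel gripper is mounted at the origin on the work surface. World frame = base frame: x ahead of the robot, y to its left, z up, the work surface at z = 0. Lengths are in m, angles in degrees, forces in N, time in s.
With the tool pointing down it reaches from about 0.25 to 0.725 m from the base axis. Payload 9.7 kg.
Tool frame: the origin (TCP) lies midway between the tips of the shut fingers; the grasp point (between the pads) lies 19 mm behind it; z points along the fingers, y is the line along which they close (so a half turn about z gives the same grasp; the last joint's range is limited). The gripper opens to 85 mm and grips with 20 to 120 N. Pads are 22 mm wide; open, the fingers measure 114 mm over their backs; the gripper's body (76 mm by 85 mm) begins 54 mm behind the grasp point. The pads swing forward as they close: fully open they stand 13 mm farther back than shut.
Start: joints at [0, 4.979, 10.078, 95.1, 0, 90], TCP at [0.55, -0, 0.231] pointing down, gripper open.
Joint ranges: [-179.16, 179.16], [-48.56, 103.87], [-65.8, 70.77], [-126.05, 130.52], [-82.76, 87.17], [-180, 180]. Speed limits (degrees/s): [127.2, 127.2, 147.25, 180, 180, 180].

## Interface

Orientations are given as [roll, pitch, yaw] about the fixed x, y, z axes, in that order (R = Rz(yaw) Ry(pitch) Rx(roll)).
In Python, from workcell import bot gives the robot as it stands.
- The arm moves only by the shell command python3 -m crank 'ROWS' [FORCE]. ROWS is JSON, a list of rows, each an object with "gripper": the finger opening in mm, from 0 to 85.4; "travel": the shift along the tool's x, y, z in mm, a list of three; "twist": the turn, a rotation vector about the tool's x, y, z in rad, a list of three. In form: [{"gripper": gripper, "travel": [tx, ty, tz], "twist": [rx, ry, rz]}, ...]. A call has 1 to 12 rows; each row shifts and turns the commanded pose from where the row before left it, along the tool's axes as they then stand; what a row does not reach is not made up. A row lasts 1/8 s, in which the tool goes at most 62.5 mm and 10.7 degrees, less where a joint would pass 70% of its speed; a pose out of reach is approached as far as the arm can. A call is refused whole if a number of a shift passes 62.5 or a number of a turn 0.188, either way. A call with a gripper value outside its range is refused whole. The fingers move at their own pace and stop on an object; FORCE is the grip in N (left out, the last holds). Time passes only in rows, so rows that do not move let the fingers close. It gives the time, the measured TCP pose, the force, the opening and the grip force at its end, in the units of the state.
- bot.get_obs(): the state, without advancing time (a new reading comes with each control period).
- bot.camera(name): name is "scene" or "side" or "wrist"; returns the picture (480x640x3 uint8, red, green, blue); there is no depth.
- bot.calibration(name): a dict with "vfov" (degrees; the focal length in pixels is half the picture's height over the tangent of half this angle, whatever the lens; pixels are square), "cx", "cy" (the principal point, pixels), "camera_from_world" (4x4, takes a point from world to camera coordinates). Camera axes: x right, y down, z forward; pixel columns grow to the right and rows downward; lengths in m; the calibration is good to about 2 mm. A picture is of the moment at which its call begins: read the wrist's pose just before it. calibration takes no time and is no camera call; for the wrist camera it gives the pose at the moment of the call.
- bot.job_done(): hands the job in; it is judged then, once.
The state is a dict: "time": time; "q": joint angles; "qd": joint speeds; "joint_efforts": joint torques, N m; "ee_pos": TCP position; "tcp_rot": TCP orientation; "wrist_force": force on the tool from outside, world axes, zero at the start; "torque": the same for the moment, N m; "opening": finger opening in m; "grasp_force": force on a finger pad.
Only numpy, scipy, OpenCV 4.12 (cv2) and the standard library are available. Lean on these libraries where they do the work, as an engineer would, in place of code of your own. Each camera call takes 0.05 s, during which the arm holds its last target. There are 200 camera calls.

## Task

Take the steel scoop off its cork pad by the wooden handle, scoop glass nuggets out of the wooden tray and tip at least four of the six into the pink pedestal bowl, letting none fall elsewhere (what you do not transfer stays in the tray) and never touching the nuggets with the fingers. Then set the empty scoop back on the cork pad, pan flat and about centred on it, and let go. Leave the bowl standing where it is and the other things on the table alone.

Things in the scene. Friction and masses are not known exactly. Their poses are not given: they have to be found in the camera images.
- scoop: steel scoop with wooden handle, 0.26 kg, loose, standing flat on the cork pad. Origin: centre of the pan's underside; +x points to the open front, z up. Pan outside 84 mm (x -42 to 42) x 90 mm (y -45 to 45), floor 2 mm thick, side walls 3 mm thick, 30 mm high (16 mm over the front 33 mm), back wall at x = -42 mm, 34 mm high, no front wall. Nuggets slide out once the nose is tipped down 25 degrees or more
- scoop_grip (a point): where the scoop's handle is well held: 95 mm behind its origin, 75 mm above the pan's underside, on the axis of the handle: a level wooden bar 18 mm wide (y), 24 mm tall (z), from x = -55 to -150 mm in the scoop's frame, joined to the pan's back wall by a steel neck. The centre of mass lies about 20 mm behind the scoop's origin
- scoop_lip (a point): middle of the lower edge of the scoop's front lip, 42 mm ahead of the scoop's origin
- pad: square cork pad, 130 x 130 x 6 mm, fixed to the table; the place of the scoop. Origin: centre of its underside, on the table
- tray: shallow open wooden tray, fixed to the table, 114 mm wide (its y), side and -x walls 33 mm tall, 6 mm thick all over. Inner floor 6 mm above the table, from x = -100 to +100 mm, y = -51 to 51 mm. The -x end wall is upright; the +x end wall leans out 20 degrees from vertical from the floor's edge and is 45 mm tall. Origin: underside, midway along the floor. Nuggets start in the +x part, 90 mm at the -x end clear
- bowl: pink ceramic pedestal bowl, 120 mm tall, rim 164 mm across outside (152 mm inside), foot 100 mm across, 0.85 kg, loose. Origin: centre of the underside of the foot; z up
- bowl_rim (a point): centre of the bowl's mouth, at rim height, 120 mm above the table
- bowl_in (a point): point on the bowl's axis inside it, 85 mm above the table, 35 mm above its inner floor
- nugget0: smooth rounded glass nugget, orange, 24 mm across, 14 mm high, 11 g, slippery (friction about 0.2), lens-shaped, 9 mm flat underneath, edges strongly undercut so a thin lip slides under; widest 7.5 mm above its underside. Origin: centre of its underside
- nugget1: smooth rounded glass nugget, red, 24 mm across, 14 mm high, 11 g, slippery (friction about 0.2), lens-shaped, 9 mm flat underneath, edges strongly undercut so a thin lip slides under; widest 7.5 mm above its underside. Origin: centre of its underside
- nugget2: smooth rounded glass nugget, blue, 24 mm across, 14 mm high, 11 g, slippery (friction about 0.2), lens-shaped, 9 mm flat underneath, edges strongly undercut so a thin lip slides under; widest 7.5 mm above its underside. Origin: centre of its underside
- nugget3: smooth rounded glass nugget, green, 24 mm across, 14 mm high, 11 g, slippery (friction about 0.2), lens-shaped, 9 mm flat underneath, edges strongly undercut so a thin lip slides under; widest 7.5 mm above its underside. Origin: centre of its underside
- nugget4: smooth rounded glass nugget, yellow, 24 mm across, 14 mm high, 11 g, slippery (friction about 0.2), lens-shaped, 9 mm flat underneath, edges strongly undercut so a thin lip slides under; widest 7.5 mm above its underside. Origin: centre of its underside
- nugget5: smooth rounded glass nugget, purple, 24 mm across, 14 mm high, 11 g, slippery (friction about 0.2), lens-shaped, 9 mm flat underneath, edges strongly undercut so a thin lip slides under; widest 7.5 mm above its underside. Origin: centre of its underside
- jar: bystander, to be left alone: glass storage jar with a steel lid, 72 mm across, 95 mm tall, loose. Origin: centre of its underside
- glue: bystander, to be left alone: red glue bottle with a blue cap, 48 mm across, 115 mm tall, loose. Origin: centre of its underside
- paint_pot: bystander, to be left alone: small amber jar with a steel lid, 42 mm across, 45 mm tall, loose. Origin: centre of its underside
- paintbrush: bystander, to be left alone: paintbrush with a purple handle, lies along its own x axis, about 200 mm long, loose. Origin: centre of its underside
- saucer: bystander, to be left alone: small white saucer, 80 mm across, 16 mm tall, loose. Origin: centre of its underside
There are look-alikes about, which are no part of the job. Of the things that look like the pad, the smallest one is meant.

How it is judged (in metres and radians):
On the way:
1. the scoop has been raised (origin over 60 mm above the table) carrying at least one nugget in its pan (height (world z) of scoop above 0.06 m and ((distance between nugget0 and scoop below 0.05 m and height (world z) of nugget0 above 0.06 m) or (distance between nugget1 and scoop below 0.05 m and height (world z) of nugget1 above 0.06 m) or (distance between nugget2 and scoop below 0.05 m and height (world z) of nugget2 above 0.06 m) or (distance between nugget3 and scoop below 0.05 m and height (world z) of nugget3 above 0.06 m) or (distance between nugget4 and scoop below 0.05 m and height (world z) of nugget4 above 0.06 m) or (distance between nugget5 and scoop below 0.05 m and height (world z) of nugget5 above 0.06 m))), for 0.2 s.
At the end, for the whole second after the job is handed in: At least four nuggets lie in the bowl (within 65 mm of bowl_in), the rest in bowl or tray, at rest; bowl upright within 0.1 rad; scoop flat on the cork pad (tilt under 0.1 rad), its origin within 45 mm horizontally of the pad's centre, let go and at rest ((distance between each of nugget0, nugget1, nugget2, nugget3 and bowl_in below 0.065 m or distance between each of nugget0, nugget1, nugget2, nugget4 and bowl_in below 0.065 m or distance between each of nugget0, nugget1, nugget2, nugget5 and bowl_in below 0.065 m or distance between each of nugget0, nugget1, nugget3, nugget4 and bowl_in below 0.065 m or distance between each of nugget0, nugget1, nugget3, nugget5 and bowl_in below 0.065 m or distance between each of nugget0, nugget1, nugget4, nugget5 and bowl_in below 0.065 m or distance between each of nugget0, nugget2, nugget3, nugget4 and bowl_in below 0.065 m or distance between each of nugget0, nugget2, nugget3, nugget5 and bowl_in below 0.065 m or distance between each of nugget0, nugget2, nugget4, nugget5 and bowl_in below 0.065 m or distance between each of nugget0, nugget3, nugget4, nugget5 and bowl_in below 0.065 m or distance between each of nugget1, nugget2, nugget3, nugget4 and bowl_in below 0.065 m or distance between each of nugget1, nugget2, nugget3, nugget5 and bowl_in below 0.065 m or distance between each of nugget1, nugget2, nugget4, nugget5 and bowl_in below 0.065 m or distance between each of nugget1, nugget3, nugget4, nugget5 and bowl_in below 0.065 m or distance between each of nugget2, nugget3, nugget4, nugget5 and bowl_in below 0.065 m) and (distance between nugget0 and bowl_in below 0.065 m or (x of nugget0 in the frame of tray between -0.102 and 0.115 m and y of nugget0 in the frame of tray between -0.053 and 0.053 m and z of nugget0 in the frame of tray between -0.002 and 0.035 m)) and (distance between nugget1 and bowl_in below 0.065 m or (x of nugget1 in the frame of tray between -0.102 and 0.115 m and y of nugget1 in the frame of tray between -0.053 and 0.053 m and z of nugget1 in the frame of tray between -0.002 and 0.035 m)) and (distance between nugget2 and bowl_in below 0.065 m or (x of nugget2 in the frame of tray between -0.102 and 0.115 m and y of nugget2 in the frame of tray between -0.053 and 0.053 m and z of nugget2 in the frame of tray between -0.002 and 0.035 m)) and (distance between nugget3 and bowl_in below 0.065 m or (x of nugget3 in the frame of tray between -0.102 and 0.115 m and y of nugget3 in the frame of tray between -0.053 and 0.053 m and z of nugget3 in the frame of tray between -0.002 and 0.035 m)) and (distance between nugget4 and bowl_in below 0.065 m or (x of nugget4 in the frame of tray between -0.102 and 0.115 m and y of nugget4 in the frame of tray between -0.053 and 0.053 m and z of nugget4 in the frame of tray between -0.002 and 0.035 m)) and (distance between nugget5 and bowl_in below 0.065 m or (x of nugget5 in the frame of tray between -0.102 and 0.115 m and y of nugget5 in the frame of tray between -0.053 and 0.053 m and z of nugget5 in the frame of tray between -0.002 and 0.035 m)) and linear speed of each of nugget0, nugget1, nugget2, nugget3, nugget4, nugget5 below 0.03 m/s and horizontal distance between scoop and pad below 0.045 m and height (world z) of scoop between 0.002 and 0.012 m and angle between each of scoop, bowl's own z axis and vertical below 0.1 rad and linear speed of scoop below 0.02 m/s and contact force between the fingers and scoop below 0.1 N); the robot touches nothing.
It fails at once if a nugget is touched by the fingers (contact force between the fingers and nugget0 above 0.5 N or contact force between the fingers and nugget1 above 0.5 N or contact force between the fingers and nugget2 above 0.5 N or contact force between the fingers and nugget3 above 0.5 N or contact force between the fingers and nugget4 above 0.5 N or contact force between the fingers and nugget5 above 0.5 N).
It fails at once if the bowl is shifted by more than 40 mm or tipped by more than 0.35 rad (distance of bowl from where it was at the start of the episode above 0.04 m or angle between bowl's own z axis and vertical above 0.35 rad).
It fails at once if a bystander is displaced by more than 40 mm (distance of any of jar, glue, paint_pot, paintbrush, saucer from where it was at the start of the episode above 0.04 m).
It also fails if it takes over 72 s, if anything falls off the work surface, if the arm or the gripper's body presses on something with over 40 N, if the wrist force passes 120 N, or if a joint passes its speed limit or range.

## Working session

There is one attempt and no reset: what is moved stays moved. The work goes in short steps, Python scripts to look and compute and a shell command to move; the robot and the scene stay as the last step left them, time stands still between calls to the robot, and variables do not carry over. Pictures are saved under pics/ and viewed, at most 10 in all, crops included, and the job is handed in when it is done.

```bash
mkdir -p pics; ls
cat > h.py <<'E'
import numpy as np, cv2
from workcell import bot
def cal(n):
    c=bot.calibration(n); f=240/np.tan(np.radians(c['vfov']/2)); return f,c['cx'],c['cy'],np.array(c['camera_from_world'])
def px2w(n,u,v,z,C=None):
    f,cx,cy,T=C or cal(n); R=T[:3,:3]; o=-R.T@T[:3,3]; d=R.T@np.array([(u-cx)/f,(v-cy)/f,1]); return o+d*(z-o[2])/d[2]
def w2px(n,p,C=None):
    f,cx,cy,T=C or cal(n); q=T[:3,:3]@np.array(p)+T[:3,3]; return np.array([f*q[0]/q[2]+cx,f*q[1]/q[2]+cy])
def snap(n,fn):
    im=cv2.cvtColor(bot.camera(n),cv2.COLOR_RGB2BGR); cv2.imwrite('pics/'+fn,im); return im
E
python3 - <<'E'
from h import *
for n in ['scene','side','wrist']:
    snap(n,n+'0.png'); f,cx,cy,T=cal(n); print(n,f,cx,cy,(-T[:3,:3].T@T[:3,3]).round(3),T[2,:3].round(2))
print(bot.get_obs())
a=cv2.imread('pics/scene0.png');b=cv2.imread('pics/side0.png')
E
```

```text
pics
scene 567.9172456379116 323.67395499938016 237.39911871183037 [1.441 0.027 0.994] [-0.73 -0.01 -0.68]
side 447.5818425442583 309.5778542529106 237.24919420951832 [ 0.422 -0.753  0.994] [ 0.05  0.64 -0.77]
wrist 362.1212682361787 317.56998181242136 236.36303311867067 [0.55  0.077 0.372] [-0.   -0.3  -0.95]
{'time': 0.15, 'q': array([3.54932973e-03, 5.00517242e+00, 1.00457148e+01, 9.50990063e+01,
       2.26724156e-03, 8.99996280e+01]), 'qd': array([ 0.08103847, -0.12303107,  0.15259667,  0.03021132,  0.01921098,
       -0.00395411]), 'joint_efforts': array([-3.04631758e-03, -5.20762289e+01,  4.65044117e+01,  1.38444663e-02,
       -2.16874664e-04, -1.82086734e-05]), 'ee_pos': array([5.49835770e-01, 4.53386325e-05, 2.30740795e-01]), 'tcp_rot': array([-1.79941536e+02, -2.26761992e-03,  9.00039190e+01]), 'wrist_force': array([ 0.84163815,  0.06020522, -0.44398593]), 'torque': array([0.06515284, 0.05142821, 0.01096162]), 'grasp_force': 0.0, 'opening': 0.08528042260204279}
```

View pics/scene0.png

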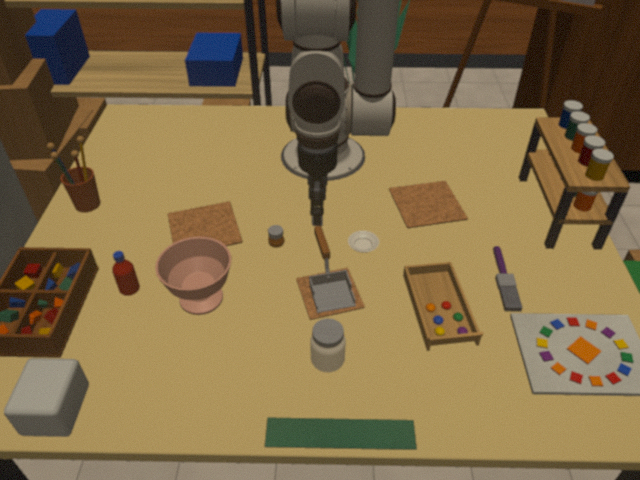

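View pics/side0.png

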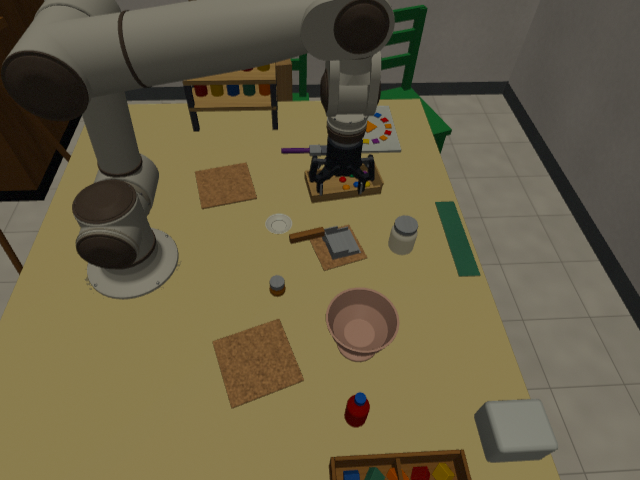

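Scene view: three cork pads: (205,228), (428,203) and the small one at (330,292), on which the scoop stands. The smallest fits the description. The tray is at (441,305), the bowl at (195,272), the jar at (327,345) and the saucer at (363,242). I'll confirm with an enlarged crop.

Run:
```python
from h import *
a=cv2.imread('pics/scene0.png');b=cv2.imread('pics/side0.png')
A=cv2.resize(a[220:360,290:490],None,fx=4,fy=4,interpolation=cv2.INTER_CUBIC)
cv2.imwrite('pics/cropA.png',A)
# pad outlines
for n,im in(('scene',a),('side',b)):
    hsv=cv2.cvtColor(im,cv2.COLOR_BGR2HSV)
    m=cv2.inRange(hsv,(5,90,60),(16,190,190))
    for c in cv2.findContours(m,0,2)[0]:
        if cv2.contourArea(c)>250:
            r=cv2.approxPolyDP(cv2.convexHull(c),4,True)[:,0]; print(n,cv2.contourArea(c),r.tolist(),[px2w(n,*p,.006)[:2].round(3).tolist() for p in r])
    m=cv2.inRange(hsv,(0,50,90),(8,130,255)); c=max(cv2.findContours(m,0,2)[0],key=cv2.contourArea); print('bowl',n,cv2.boundingRect(c),px2w(n,*cv2.minEnclosingCircle(c)[0],.12))
```

```text
scene 487.0 [[579, 336], [600, 350], [588, 363], [567, 349]] [[0.677, 0.566], [0.713, 0.599], [0.746, 0.563], [0.711, 0.53]]
scene 654.0 [[347, 268], [363, 307], [310, 318], [297, 278]] [[0.483, 0.067], [0.605, 0.102], [0.639, -0.016], [0.519, -0.052]]
scene 316.5 [[138, 290], [120, 292], [112, 270], [115, 262], [126, 259], [132, 264]] [[0.564, -0.419], [0.571, -0.459], [0.502, -0.498], [0.475, -0.499], [0.464, -0.475], [0.48, -0.456]]
scene 4269.0 [[19, 247], [90, 251], [59, 356], [0, 355], [0, 278]] [[0.427, -0.755], [0.438, -0.572], [0.751, -0.536], [0.751, -0.66], [0.533, -0.756]]
scene 6327.0 [[229, 202], [241, 240], [221, 301], [211, 311], [191, 313], [156, 275], [168, 214]] [[0.238, -0.253], [0.39, -0.201], [0.594, -0.221], [0.624, -0.239], [0.63, -0.283], [0.516, -0.389], [0.292, -0.409]]
scene 2317.5 [[466, 216], [407, 226], [390, 189], [443, 181]] [[0.283, 0.387], [0.327, 0.226], [0.171, 0.192], [0.13, 0.347]]
scene 7337.0 [[2, 52], [44, 59], [103, 97], [96, 207], [37, 220], [0, 139]] [[-0.672, -1.278], [-0.615, -1.09], [-0.328, -0.773], [0.267, -0.611], [0.324, -0.75], [-0
[... 619 characters left out ...]
506  0.12      ]
side 4824.0 [[278, 319], [303, 379], [232, 407], [213, 341]] [[0.392, -0.198], [0.447, -0.354], [0.29, -0.409], [0.236, -0.25]]
side 3952.0 [[367, 288], [392, 303], [398, 329], [387, 345], [356, 361], [339, 350], [326, 312], [340, 292]] [[0.626, -0.117], [0.684, -0.165], [0.686, -0.239], [0.652, -0.28], [0.572, -0.317], [0.535, -0.288], [0.513, -0.184], [0.554, -0.126]]
side 599.5 [[366, 257], [324, 269], [310, 239], [348, 225]] [[0.637, -0.015], [0.518, -0.051], [0.486, 0.056], [0.6, 0.104]]
side 1888.5 [[245, 163], [256, 197], [202, 207], [195, 172]] [[0.289, 0.389], [0.329, 0.23], [0.167, 0.194], [0.13, 0.351]]
bowl side (366, 171, 1, 1) [0.65519684 0.20989424 0.12      ]
```

View pics/cropA.png

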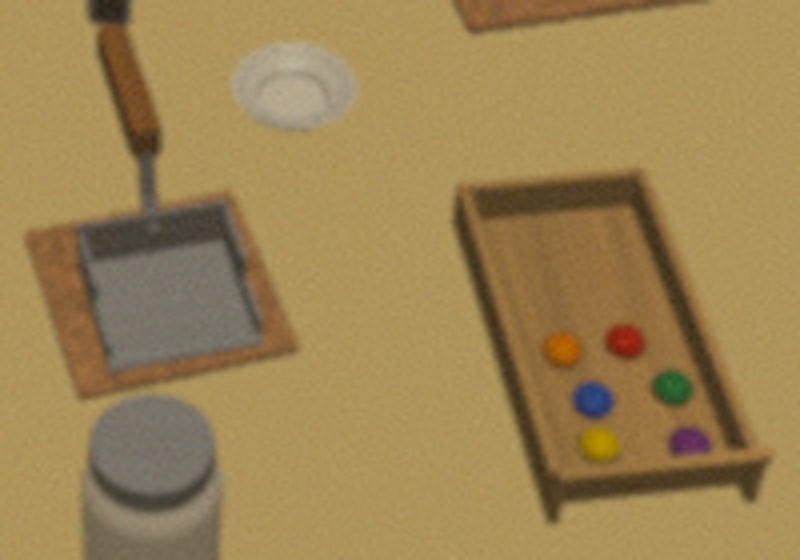

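Crop confirms: the scoop stands on the small cork pad (crop 160,300), with its pan front towards the jar and its handle towards the robot. The tray has its six nuggets at the near (+x) end; the larger cork squares are look-alikes.

Run:
```python
from h import *
P=lambda x,y,z:px2w('scene',290+x/4,220+y/4,z)
fl,fr=P(262,342,.007),P(110,370,.007); bl,br=P(228,205,.04),P(80,232,.04)
print('front',fl,fr,np.linalg.norm(fl-fr),'back',bl,br,np.linalg.norm(bl-br))
F=(fl+fr)/2;B=(bl+br)/2;d=F-B;print('scoop o',(F+B)/2,np.degrees(np.arctan2(d[1],d[0])),np.hypot(*d[:2]))
d2=fl-fr;print('yaw from front',np.degrees(np.arctan2(-d2[0],d2[1])))
for p in [(148,130),(113,30)]: print('handle sc',P(*p,.088))
T=[P(460,187,.033),P(640,173,.033),P(768,455,.045),P(545,473,.045)]
for t in T: print('tray',t)
for a,b in((0,3),(1,2)): e=T[b]-T[a];print(np.degrees(np.arctan2(e[1],e[0])),np.hypot(*e[:2]))
for n,x,y in[('or',562,350),('red',626,341),('blue',593,399),('gr',673,387),('ye',600,444),('pu',690,440)]: print(n,P(x,y,.014))
print('bowl',px2w('scene',194.5,266,.12),px2w('side',362,318,.12))
print('jar',P(152,445,.095))
b=cv2.imread('pics/side0.png');a=cv2.imread('pics/scene0.png')
B=cv2.resize(b[210:370,270:430],(600,600),interpolation=cv2.INTER_CUBIC)
cv2.imwrite('pics/cropB.png',B)
```

```text
front [0.60166832 0.0853677  0.007     ] [ 6.23853893e-01 -1.14399141e-04  7.00000000e-03] 0.08831415107294058 back [0.52646405 0.06597748 0.04      ] [ 0.54966726 -0.01914883  0.04      ] 0.08823195637488301
scoop o [0.57541338 0.03302049 0.0235    ] 14.424314342995846 0.0771266726243962
yaw from front 14.549241563703335
handle sc [0.51428585 0.01904292 0.088     ]
handle sc [ 0.42921433 -0.00312644  0.088     ]
tray [0.50219036 0.20325647 0.033     ]
tray [0.4883306  0.31114925 0.033     ]
tray [0.70510403 0.34449743 0.045     ]
tray [0.71907576 0.22719649 0.045     ]
6.298863862972985 0.21820266098247657
8.74575482643685 0.21932355115222021
or [0.60996945 0.25294753 0.014     ]
red [0.60262951 0.28975102 0.014     ]
blue [0.64464396 0.26581444 0.014     ]
gr [0.63527941 0.31107674 0.014     ]
ye [0.67552142 0.26560236 0.014     ]
pu [0.67181164 0.31458899 0.014     ]
bowl [ 0.59448007 -0.26437311  0.12      ] [ 0.58053011 -0.26821979  0.12      ]
jar [0.74399639 0.0243135  0.095     ]
```

View pics/cropB.png

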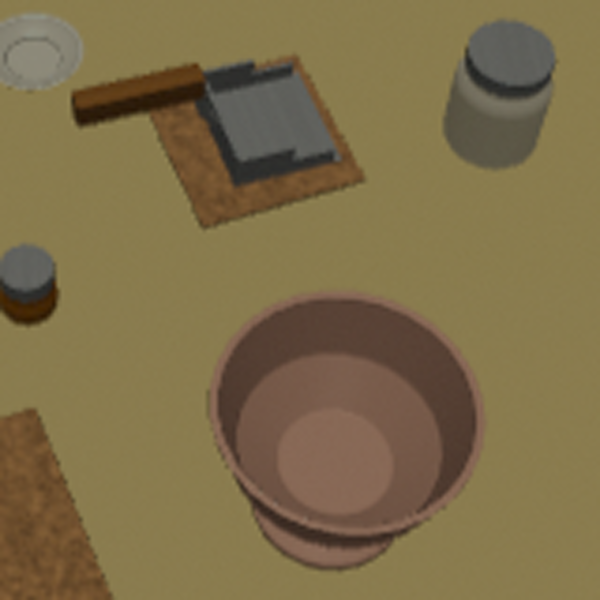

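Crop B: the scoop handle runs from crop (75,105) to (203,75). The bowl rim is centred at crop (347,412), i.e. side (362.5,320), giving a bowl at about (0.582,-0.269). Now I'll plan the approach.

```bash
cat >> h.py <<'E'
from scipy.spatial.transform import Rotation as Ro
def tool(yaw,up=0):  # tool aligned with scoop: x=scoop x, z=-scoop z ; up=nose-up deg
    return Ro.from_euler('z',yaw,degrees=True)*Ro.from_euler('y',-up,degrees=True)*Ro.from_euler('x',180,degrees=True)
def now():
    o=bot.get_obs(); return np.array(o['ee_pos']),Ro.from_euler('xyz',o['tcp_rot'],degrees=True)
def rows(p0,R0,p1,R1,n):
    w=(R0.inv()*R1).as_rotvec()/n; R=R0
    print('-- n',n,'twist',w.round(4).tolist())
    for k in range(n):
        print('  ',R.inv().apply((np.array(p1)-p0)/n).round(1).tolist() if 0 else (R.inv().apply((np.array(p1)-p0)/n)*1000).round(1).tolist()); R=R*Ro.from_rotvec(w)
    return np.array(p1),R1
E
python3 - <<'E'
from h import *
p,R=now(); p,R=rows(p,R,[.4835,.010,.14],tool(14.5),8)
E
```

```text
-- n 8 twist [-0.0001, 0.0001, 0.1647]
   [1.2, -8.3, 11.4]
   [-0.1, -8.4, 11.4]
   [-1.5, -8.2, 11.3]
   [-2.8, -7.9, 11.3]
   [-4.1, -7.3, 11.3]
   [-5.2, -6.5, 11.3]
   [-6.2, -5.6, 11.3]
   [-7.1, -4.5, 11.3]
```

```bash
python3 -m crank '[{"gripper":85,"travel":[1.2,-8.3,11.4],"twist":[0,0,0.165]},{"gripper":85,"travel":[0,-8.4,11.4],"twist":[0,0,0.165]},{"gripper":85,"travel":[-1.5,-8.2,11.3],"twist":[0,0,0.165]},{"gripper":85,"travel":[-2.8,-7.9,11.3],"twist":[0,0,0.165]},{"gripper":85,"travel":[-4.1,-7.3,11.3],"twist":[0,0,0.165]},{"gripper":85,"travel":[-5.2,-6.5,11.3],"twist":[0,0,0.165]},{"gripper":85,"travel":[-6.2,-5.6,11.3],"twist":[0,0,0.165]},{"gripper":85,"travel":[-7.1,-4.5,11.3],"twist":[0,0,0.165]},{"gripper":85,"travel":[0,0,0],"twist":[0,0,0]}]' 120
python3 - <<'E'
from h import *
print(now()[0],bot.get_obs()['tcp_rot']); im=snap('wrist','w1.png')
for r in [(-95),(-55),(-150)]:
  c,s=np.cos(np.radians(14.5)),np.sin(np.radians(14.5)); print(w2px('wrist',[.5755+r/1000*c,.033+r/1000*s,.093]))
print(w2px('wrist',[.5755+.042*c,.033+.042*s,.006]))
E
```

```text
time: 1.27
ee_pos: [0.483, 0.0102, 0.1399]
tcp_rot: [-180.0, 0.1, 14.4]
wrist_force: [0.2, 0.3, 0.1]
opening: 0.085
grasp_force: 0.0
[0.48300688 0.01017612 0.1399482 ] [-1.79977524e+02  8.63076354e-02  1.44431718e+01]
[319.02844045 265.5064426 ]
[319.24265018 195.33838585]
[318.77252949 349.3344546 ]
[319.11418759  28.51082029]
```

View pics/w1.png

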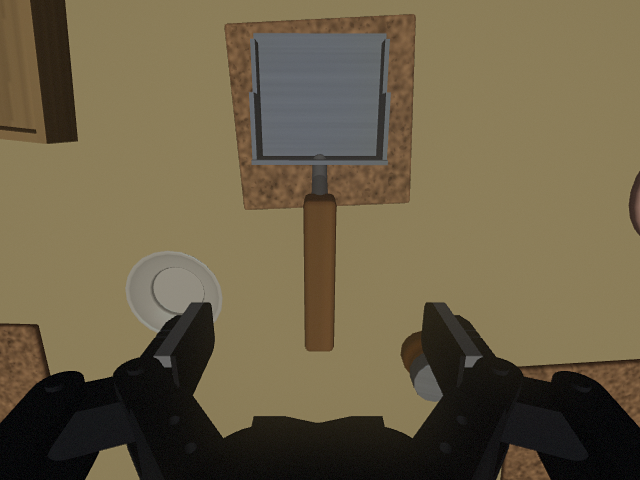

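Wrist view: the handle runs along column 320 from rows 195 to 350, exactly as predicted, and the pan lies square at (320,97). The paint pot at (425,365) is only 45 mm tall, so it stays below the fingers. Down and grip.

```bash
python3 -m crank '[{"gripper":85,"travel":[0,0,20],"twist":[0,0,0]},{"gripper":85,"travel":[0,0,20],"twist":[0,0,0]},{"gripper":85,"travel":[0,0,20],"twist":[0,0,0]},{"gripper":85,"travel":[0,0,19],"twist":[0,0,0]},{"gripper":85,"travel":[0,0,0],"twist":[0,0,0]},{"gripper":10,"travel":[0,0,0],"twist":[0,0,0]},{"gripper":10,"travel":[0,0,0],"twist":[0,0,0]},{"gripper":10,"travel":[0,0,0],"twist":[0,0,0]},{"gripper":10,"travel":[0,0,0],"twist":[0,0,0]},{"gripper":10,"travel":[0,0,0],"twist":[0,0,0]},{"gripper":10,"travel":[0,0,0],"twist":[0,0,0]}]' 120
python3 -m crank '[{"gripper":10,"travel":[0,0,0],"twist":[0,0,0]},{"gripper":10,"travel":[0,0,-12],"twist":[0,0,0]},{"gripper":10,"travel":[0,0,-20],"twist":[0,0,0]},{"gripper":10,"travel":[0,0,-25],"twist":[0,0,0]},{"gripper":10,"travel":[0,0,-15],"twist":[0,0,0]},{"gripper":10,"travel":[0,0,0],"twist":[0,0,0]}]'
```

```text
time: 2.7
ee_pos: [0.4841, 0.0101, 0.0622]
tcp_rot: [180.0, -0.0, 14.4]
wrist_force: [0.1, -0.1, 5.8]
opening: 0.0162
grasp_force: 117.0
time: 3.45
ee_pos: [0.4843, 0.0101, 0.1346]
tcp_rot: [180.0, -0.1, 14.4]
wrist_force: [0.5, -0.2, -2.9]
opening: 0.0163
grasp_force: 117.1
```

Run:
```python
from h import *
p,R=now(); p,R=rows(p,R,[.454,.254,.118],tool(7.2),11)
```

```text
-- n 11 twist [0.0, -0.0001, 0.0114]
   [2.8, -22.2, 1.5]
   [2.6, -22.2, 1.5]
   [2.3, -22.2, 1.5]
   [2.1, -22.2, 1.5]
   [1.8, -22.3, 1.5]
   [1.6, -22.3, 1.5]
   [1.3, -22.3, 1.5]
   [1.1, -22.3, 1.5]
   [0.8, -22.3, 1.5]
   [0.6, -22.3, 1.5]
   [0.3, -22.3, 1.5]
```

```bash
python3 -m crank '[{"gripper":10,"travel":[2.8,-22.2,0],"twist":[0,0,0.0114]},{"gripper":10,"travel":[2.6,-22.2,0],"twist":[0,0,0.0114]},{"gripper":10,"travel":[2.3,-22.2,0],"twist":[0,0,0.0114]},{"gripper":10,"travel":[2.1,-22.2,0],"twist":[0,0,0.0114]},{"gripper":10,"travel":[1.8,-22.3,0],"twist":[0,0,0.0114]},{"gripper":10,"travel":[1.6,-22.3,0],"twist":[0,0,0.0114]},{"gripper":10,"travel":[1.3,-22.3,0],"twist":[0,0,0.0114]},{"gripper":10,"travel":[1.1,-22.3,3],"twist":[0,0,0.0114]},{"gripper":10,"travel":[0.8,-22.3,4],"twist":[0,0,0.0114]},{"gripper":10,"travel":[0.6,-22.3,5],"twist":[0,0,0.0114]},{"gripper":10,"travel":[0.3,-22.3,4],"twist":[0,0,0.0114]},{"gripper":10,"travel":[0,0,0],"twist":[0,0,0]}]'
python3 - <<'E'
from h import *
print(now()[0],bot.get_obs()['tcp_rot']); snap('wrist','w2.png'); snap('side','s2.png')
E
```

```text
time: 4.95
ee_pos: [0.4684, 0.1521, 0.1227]
tcp_rot: [-175.5, 0.2, 15.5]
wrist_force: [0.2, -0.1, -2.8]
opening: 0.0163
grasp_force: 117.4
[0.46836905 0.1521427  0.12268665] [-175.50920019    0.22714691   15.45458147]
```

View pics/w2.png

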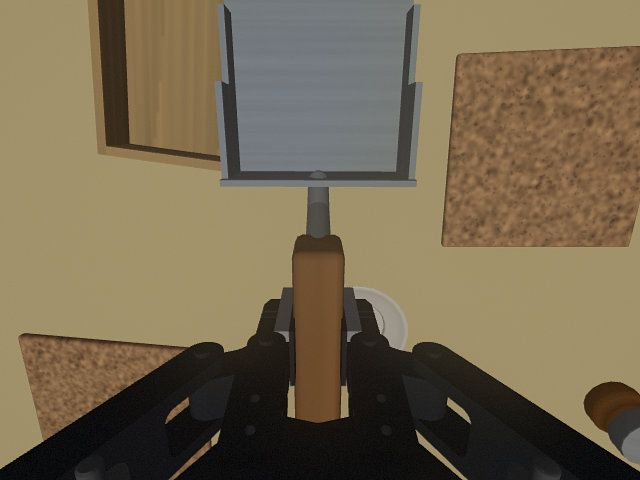

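Wrist view: scoop held squarely, its back wall at row 183 and the tray's corner at (100,152). The arm stopped short of the target, so I'll check the joints.

Run:
```python
from h import *
o=bot.get_obs(); print(o['q'].round(1))
```

```text
[ 15.4  -3.5 -10.6  83.2   4.5 179.9]
```

q6 hit its +180° limit, so the flipped grasp is needed. I'll put the scoop back on the pad, turn the gripper half a turn, and grip it again.

Run:
```python
from h import *
p,R=now(); p,R=rows(p,R,[.4841,.0101,.125],tool(14.4),9)
```

```text
-- n 9 twist [-0.0087, 0.0005, 0.002]
   [-2.5, 15.6, -1.4]
   [-2.5, 15.6, -1.3]
   [-2.5, 15.6, -1.2]
   [-2.4, 15.6, -1.0]
   [-2.4, 15.6, -0.9]
   [-2.4, 15.6, -0.8]
   [-2.3, 15.7, -0.6]
   [-2.3, 15.7, -0.5]
   [-2.3, 15.7, -0.4]
```

```bash
python3 -m crank '[{"gripper":10,"travel":[-2.5,15.6,-1.4],"twist":[-0.0087,0.0005,0.002]},{"gripper":10,"travel":[-2.5,15.6,-1.3],"twist":[-0.0087,0.0005,0.002]},{"gripper":10,"travel":[-2.5,15.6,-1.2],"twist":[-0.0087,0.0005,0.002]},{"gripper":10,"travel":[-2.4,15.6,-1],"twist":[-0.0087,0.0005,0.002]},{"gripper":10,"travel":[-2.4,15.6,-0.9],"twist":[-0.0087,0.0005,0.002]},{"gripper":10,"travel":[-2.4,15.6,-0.8],"twist":[-0.0087,0.0005,0.002]},{"gripper":10,"travel":[-2.3,15.7,-0.6],"twist":[-0.0087,0.0005,0.002]},{"gripper":10,"travel":[-2.3,15.7,-0.5],"twist":[-0.0087,0.0005,0.002]},{"gripper":10,"travel":[-2.3,15.7,-0.4],"twist":[-0.0087,0.0005,0.002]},{"gripper":10,"travel":[0,0,0],"twist":[0,0,0]},{"gripper":10,"travel":[0,0,0],"twist":[0,0,0]}]'
python3 - <<'E'
from h import *
print(now()[0],bot.get_obs()['tcp_rot'],bot.get_obs()['q'].round(1))
E
```

```text
time: 6.42
ee_pos: [0.4841, 0.0101, 0.1251]
tcp_rot: [-180.0, -0.0, 14.4]
wrist_force: [-0.2, -0.5, -1.3]
opening: 0.0162
grasp_force: 117.5
[0.48413704 0.01010952 0.12505576] [-1.79996007e+02 -2.33930930e-02  1.43662934e+01] [  1.2  -4.8 -11.5  83.3   0.  166.8]
```

```bash
python3 -m crank '[{"gripper":10,"travel":[0,0,20],"twist":[0,0,0]},{"gripper":10,"travel":[0,0,20],"twist":[0,0,0]},{"gripper":10,"travel":[0,0,15],"twist":[0,0,0]},{"gripper":10,"travel":[0,0,5],"twist":[0,0,0]},{"gripper":10,"travel":[0,0,2.5],"twist":[0,0,0]},{"gripper":10,"travel":[0,0,0],"twist":[0,0,0]},{"gripper":10,"travel":[0,0,0],"twist":[0,0,0]}]'
python3 -m crank '[{"gripper":60,"travel":[0,0,0],"twist":[0,0,0]},{"gripper":60,"travel":[0,0,0],"twist":[0,0,0]},{"gripper":60,"travel":[0,0,0],"twist":[0,0,0]},{"gripper":60,"travel":[0,0,-20],"twist":[0,0,0]},{"gripper":60,"travel":[0,0,-25],"twist":[0,0,0]},{"gripper":60,"travel":[0,0,-35],"twist":[0,0,0]},{"gripper":60,"travel":[0,0,0],"twist":[0,0,-0.187]},{"gripper":60,"travel":[0,0,0],"twist":[0,0,-0.187]},{"gripper":60,"travel":[0,0,0],"twist":[0,0,-0.187]},{"gripper":60,"travel":[0,0,0],"twist":[0,0,-0.187]},{"gripper":60,"travel":[0,0,0],"twist":[0,0,-0.187]}]'
python3 -m crank '[{"gripper":60,"travel":[0,0,0],"twist":[0,0,-0.187]},{"gripper":60,"travel":[0,0,0],"twist":[0,0,-0.187]},{"gripper":60,"travel":[0,0,0],"twist":[0,0,-0.187]},{"gripper":60,"travel":[0,0,0],"twist":[0,0,-0.187]},{"gripper":60,"travel":[0,0,0],"twist":[0,0,-0.187]},{"gripper":60,"travel":[0,0,0],"twist":[0,0,-0.187]},{"gripper":60,"travel":[0,0,0],"twist":[0,0,-0.187]},{"gripper":60,"travel":[0,0,0],"twist":[0,0,-0.187]},{"gripper":60,"travel":[0,0,0],"twist":[0,0,-0.187]},{"gripper":60,"travel":[0,0,0],"twist":[0,0,-0.187]},{"gripper":60,"travel":[0,0,0],"twist":[0,0,-0.187]},{"gripper":60,"travel":[0,0,0],"twist":[0,0,-0.155]}]'
python3 -m crank '[{"gripper":60,"travel":[0,0,0],"twist":[0,0,0]}]'
```

```text
time: 7.3
ee_pos: [0.4845, 0.01, 0.0631]
tcp_rot: [180.0, -0.1, 14.4]
wrist_force: [-0.4, 1.3, -3.3]
opening: 0.0165
grasp_force: 117.5
time: 8.68
ee_pos: [0.4842, 0.01, 0.1427]
tcp_rot: [180.0, -0.0, 68.3]
wrist_force: [0.0, 0.2, 0.9]
opening: 0.0601
grasp_force: 0.0
time: 10.18
ee_pos: [0.4842, 0.0101, 0.1426]
tcp_rot: [-180.0, 0.0, -165.0]
wrist_force: [-0.7, -0.9, 0.1]
opening: 0.0597
grasp_force: 0.0
time: 10.3
ee_pos: [0.4842, 0.0101, 0.1426]
tcp_rot: [-180.0, 0.0, -165.4]
wrist_force: [0.1, -0.2, -0.9]
opening: 0.06
grasp_force: 0.0
```

```bash
python3 -m crank '[{"gripper":60,"travel":[0,0,25],"twist":[0,0,0]},{"gripper":60,"travel":[0,0,25],"twist":[0,0,0]},{"gripper":60,"travel":[0,0,20],"twist":[0,0,0]},{"gripper":60,"travel":[0,0,10],"twist":[0,0,0]},{"gripper":60,"travel":[0,0,0],"twist":[0,0,0]},{"gripper":10,"travel":[0,0,0],"twist":[0,0,0]},{"gripper":10,"travel":[0,0,0],"twist":[0,0,0]},{"gripper":10,"travel":[0,0,0],"twist":[0,0,0]},{"gripper":10,"travel":[0,0,0],"twist":[0,0,0]},{"gripper":10,"travel":[0,0,0],"twist":[0,0,0]},{"gripper":10,"travel":[0,0,0],"twist":[0,0,0]}]' 120
python3 -m crank '[{"gripper":10,"travel":[0,0,-20],"twist":[0,0,0]},{"gripper":10,"travel":[0,0,-25],"twist":[0,0,0]},{"gripper":10,"travel":[0,0,-25],"twist":[0,0,0]},{"gripper":10,"travel":[0,0,0],"twist":[0,0,0]}]'
python3 - <<'E'
from h import *
tool2=lambda y,up=0: tool(y,up)*Ro.from_euler('z',180,degrees=True)
p,R=now(); p,R=rows(p,R,[.454,.254,.118],tool2(7.2),11); print(bot.get_obs()['q'].round(1))
E
```

```text
time: 11.68
ee_pos: [0.4846, 0.01, 0.0634]
tcp_rot: [-180.0, 0.1, -165.3]
wrist_force: [-0.8, -0.7, 6.1]
opening: 0.0167
grasp_force: 117.0
time: 12.18
ee_pos: [0.4849, 0.0101, 0.1337]
tcp_rot: [-180.0, 0.2, -165.3]
wrist_force: [-0.5, -0.1, -2.9]
opening: 0.0161
grasp_force: 117.3
-- n 11 twist [-0.0, 0.0002, 0.0119]
   [-2.9, 22.2, 1.4]
   [-2.6, 22.2, 1.4]
   [-2.4, 22.2, 1.4]
   [-2.1, 22.3, 1.4]
   [-1.8, 22.3, 1.4]
   [-1.6, 22.3, 1.4]
   [-1.3, 22.3, 1.4]
   [-1.1, 22.3, 1.4]
   [-0.8, 22.3, 1.4]
   [-0.5, 22.3, 1.4]
   [-0.3, 22.3, 1.4]
[  1.2  -4.9 -10.6  84.2  -0.  -13.5]
```

```bash
python3 -m crank '[{"gripper":10,"travel":[-2.9,22.2,0],"twist":[0,0,0.0119]},{"gripper":10,"travel":[-2.6,22.2,0],"twist":[0,0,0.0119]},{"gripper":10,"travel":[-2.4,22.2,0],"twist":[0,0,0.0119]},{"gripper":10,"travel":[-2.1,22.3,0],"twist":[0,0,0.0119]},{"gripper":10,"travel":[-1.8,22.3,0],"twist":[0,0,0.0119]},{"gripper":10,"travel":[-1.6,22.3,0],"twist":[0,0,0.0119]},{"gripper":10,"travel":[-1.3,22.3,0],"twist":[0,0,0.0119]},{"gripper":10,"travel":[-1.1,22.3,3],"twist":[0,0,0.0119]},{"gripper":10,"travel":[-0.8,22.3,4],"twist":[0,0,0.0119]},{"gripper":10,"travel":[-0.5,22.3,5],"twist":[0,0,0.0119]},{"gripper":10,"travel":[-0.3,22.3,4],"twist":[0,0,0.0119]},{"gripper":10,"travel":[0,0,0],"twist":[0,0,0]}]'
python3 - <<'E'
from h import *
o=bot.get_obs(); print(o['ee_pos'],o['tcp_rot'],o['q'].round(1)); a=snap('scene','c3.png'); b=snap('side','s3.png')
A=cv2.resize(a[240:360,390:490],None,fx=4,fy=4,interpolation=cv2.INTER_CUBIC)
B=cv2.resize(b[140:220,290:390],None,fx=4,fy=4,interpolation=cv2.INTER_CUBIC)
O=np.zeros((480,800,3),np.uint8); O[:,:400]=A; O[:320,400:]=B; cv2.imwrite('pics/m3.png',O)
E
```

```text
time: 13.68
ee_pos: [0.4522, 0.2545, 0.1144]
tcp_rot: [-179.9, -0.1, -172.7]
wrist_force: [0.1, -0.1, -1.9]
opening: 0.0162
grasp_force: 117.5
[0.45221266 0.25450313 0.11436247] [-1.79940450e+02 -1.36880330e-01 -1.72712376e+02] [29.4  0.2 -7.8 82.2 -0.  22.1]
```

View pics/m3.png

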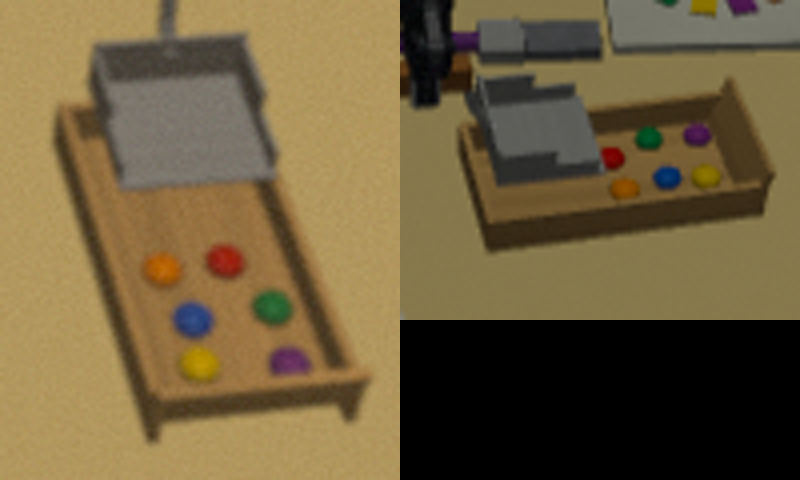

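The composite shows the pan over the tray's rear, with its lip corners at scene crop (118,188) and (276,178). The tray and the six nuggets are undisturbed. I'll refine the tray pose relative to the pan.

Run:
```python
from h import *
P=lambda x,y,z:px2w('scene',390+x/4,240+y/4,z)
S=lambda x,y,z:px2w('side',290+(x-400)/4,140+y/4,z)
th=np.radians(7.2);O=np.array([.597,.271])
def tf(p): d=p[:2]-O; return (np.array([d[0]*np.cos(th)+d[1]*np.sin(th),-d[0]*np.sin(th)+d[1]*np.cos(th)])*1000).round(1)
for n,p in {'lipR':P(118,188,.057),'lipL':P(276,178,.057),'lipR side':S(603,172,.057),
 'scene backR outer top':P(57,107,.033),'frontR top':P(150,390,.045),'frontL top':P(366,376,.045),
 'side backR':S(487,222,.033),'side backL':S(460,128,.033),'side frontR':S(770,178,.045),'side frontL':S(729,84,.045)}.items(): print(n,p.round(4),'tray',tf(p))
for n,x,y,sx,sy in[('or',162,269,625,188),('red',226,261,612,158),('blue',193,320,667,177),('gr',273,307,649,138),('ye',200,364,706,176),('pu',290,361,697,134)]: print(n,tf(P(x,y,.013)),tf(S(sx,sy,.013)))
```

```text
lipR [0.5877 0.2256 0.057 ] tray [-14.9 -43.8]
lipL [0.5784 0.3145 0.057 ] tray [-13.   45.5]
lipR side [0.5881 0.2287 0.057 ] tray [-14.2 -40.8]
scene backR outer top [0.5022 0.2015 0.033 ] tray [-102.7  -57.1]
frontR top [0.7171 0.23   0.045 ] tray [114.  -55.7]
frontL top [0.7058 0.3433 0.045 ] tray [117.   58.1]
side backR [0.4991 0.2029 0.033 ] tray [-105.6  -55.3]
side backL [0.484  0.3083 0.033 ] tray [-107.5   51.2]
side frontR [0.7175 0.2298 0.045 ] tray [114.4 -56. ]
side frontL [0.7019 0.3392 0.045 ] tray [112.6  54.5]
or [  9.1 -19. ] [ 12.4 -16.6]
red [ 7.1 18.3] [10.1 18.5]
blue [ 46.5 -10.9] [48.1 -9.9]
gr [42.2 35.4] [44.9 36.5]
ye [ 76.5 -14.9] [ 78.9 -13.8]
pu [79.6 34.1] [84.5 34.8]
```

```bash
python3 -m crank '[{"gripper":10,"travel":[-4,0,0],"twist":[0,0,0]},{"gripper":10,"travel":[-4,-1,0],"twist":[0,0,0]},{"gripper":10,"travel":[0,0,15],"twist":[0,0,0]},{"gripper":10,"travel":[0,0,15],"twist":[0,0,0]},{"gripper":10,"travel":[0,0,9],"twist":[0,0,0]},{"gripper":10,"travel":[0,0,0],"twist":[0,0.052,0]},{"gripper":10,"travel":[0,0,2],"twist":[0,0,0]},{"gripper":10,"travel":[0,0,2],"twist":[0,0,0]},{"gripper":10,"travel":[0,0,0],"twist":[0,0,0]},{"gripper":10,"travel":[0,0,0],"twist":[0,0,0]}]'
python3 -m crank '[{"gripper":10,"travel":[0,0,1],"twist":[0,0,0]},{"gripper":10,"travel":[0,0,0],"twist":[0,0,0]}]'
```

```text
time: 15.02
ee_pos: [0.461, 0.2539, 0.0737]
tcp_rot: [180.0, -2.9, -172.8]
wrist_force: [0.5, 0.2, -2.6]
opening: 0.016
grasp_force: 117.6
time: 15.28
ee_pos: [0.4611, 0.2539, 0.0726]
tcp_rot: [-180.0, -2.9, -172.8]
wrist_force: [-0.8, 0.1, -2.4]
opening: 0.0163
grasp_force: 117.6
```

```bash
python3 -m crank '[{"gripper":10,"travel":[0,0,1],"twist":[0,0,0]},{"gripper":10,"travel":[0,0,0],"twist":[0,0,0]}]'
python3 -m crank '[{"gripper":10,"travel":[0,0,1],"twist":[0,0,0]},{"gripper":10,"travel":[0,0,0],"twist":[0,0,0]}]'
python3 -m crank '[{"gripper":10,"travel":[0,0,1],"twist":[0,0,0]},{"gripper":10,"travel":[0,0,0],"twist":[0,0,0]}]'
```

```text
time: 15.52
ee_pos: [0.461, 0.2538, 0.0714]
tcp_rot: [-180.0, -3.0, -172.8]
wrist_force: [0.6, 0.2, -2.6]
opening: 0.016
grasp_force: 117.6
time: 15.78
ee_pos: [0.4611, 0.2539, 0.0706]
tcp_rot: [-180.0, -2.9, -172.8]
wrist_force: [-0.2, -0.0, -1.1]
opening: 0.0162
grasp_force: 117.6
time: 16.02
ee_pos: [0.461, 0.2539, 0.0699]
tcp_rot: [180.0, -2.9, -172.8]
wrist_force: [-3.1, -1.3, 2.4]
opening: 0.016
grasp_force: 118.1
```

Contact. Now push forward along the tray floor.

```bash
python3 -m crank '[{"gripper":10,"travel":[-6,0,-0.3],"twist":[0,0,0]},{"gripper":10,"travel":[-6,0,-0.3],"twist":[0,0,0]},{"gripper":10,"travel":[-6,0,-0.3],"twist":[0,0,0]},{"gripper":10,"travel":[-6,0,-0.3],"twist":[0,0,0]},{"gripper":10,"travel":[-6,0,-0.3],"twist":[0,0,0]},{"gripper":10,"travel":[-6,0,-0.3],"twist":[0,0,0]},{"gripper":10,"travel":[-6,0,-0.3],"twist":[0,0,0]},{"gripper":10,"travel":[-6,0,-0.3],"twist":[0,0,0]},{"gripper":10,"travel":[-6,0,-0.3],"twist":[0,0,0]},{"gripper":10,"travel":[-6,0,-0.3],"twist":[0,0,0]}]'
python3 - <<'E'
from h import *
a=snap('scene','c4.png'); b=snap('side','s4.png')
A=cv2.resize(a[240:360,390:490],None,fx=4,fy=4,interpolation=cv2.INTER_CUBIC)
B=cv2.resize(b[140:220,290:390],None,fx=4,fy=4,interpolation=cv2.INTER_CUBIC)
O=np.zeros((480,800,3),np.uint8); O[:,:400]=A; O[:320,400:]=B; cv2.imwrite('pics/m4.png',O)
E
```

```text
time: 17.27
ee_pos: [0.5209, 0.2614, 0.0695]
tcp_rot: [-180.0, -3.0, -172.8]
wrist_force: [-4.6, -0.5, 5.5]
opening: 0.0162
grasp_force: 118.4
```

View pics/m4.png

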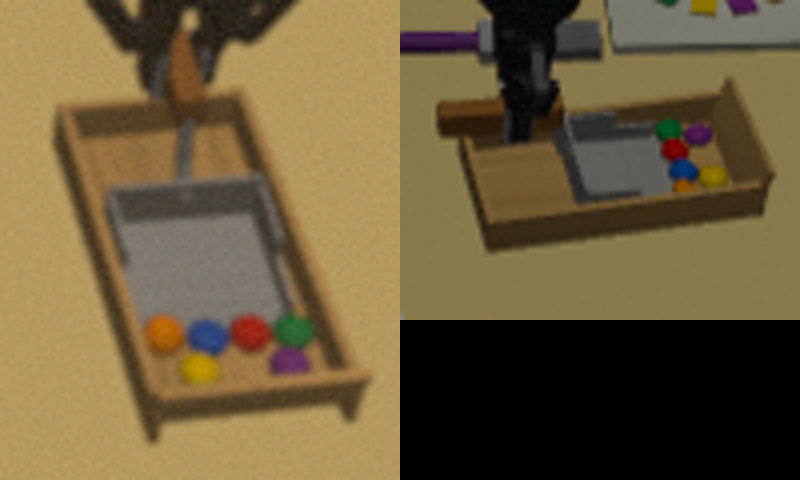

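Composite: the four front nuggets stand in a row at the lip (crop row 332), with yellow and purple ahead near the end wall. Keep pushing, watching the force.

```bash
python3 -m crank '[{"gripper":10,"travel":[-4,0,-0.2],"twist":[0,0,0]},{"gripper":10,"travel":[-4,0,-0.2],"twist":[0,0,0]},{"gripper":10,"travel":[-4,0,-0.2],"twist":[0,0,0]},{"gripper":10,"travel":[-4,0,-0.2],"twist":[0,0,0]},{"gripper":10,"travel":[-4,0,-0.2],"twist":[0,0,0]},{"gripper":10,"travel":[-4,0,-0.2],"twist":[0,0,0]}]'
python3 -m crank '[{"gripper":10,"travel":[-3,0,-0.2],"twist":[0,0,0]},{"gripper":10,"travel":[-3,0,-0.2],"twist":[0,0,0]},{"gripper":10,"travel":[-3,0,-0.2],"twist":[0,0,0]}]'
```

```text
time: 18.12
ee_pos: [0.5444, 0.2644, 0.0695]
tcp_rot: [-180.0, -3.0, -172.8]
wrist_force: [-4.6, -1.0, 5.6]
opening: 0.0162
grasp_force: 118.6
time: 18.5
ee_pos: [0.5511, 0.265, 0.0699]
tcp_rot: [-180.0, -3.2, -172.8]
wrist_force: [-21.5, -4.5, 17.3]
opening: 0.016
grasp_force: 120.2
```

```bash
cat > look.py <<'E'
from h import *
import sys
k=sys.argv[1]; a=snap('scene',f'c{k}.png'); b=snap('side',f's{k}.png')
A=cv2.resize(a[240:360,390:490],None,fx=4,fy=4,interpolation=cv2.INTER_CUBIC)
B=cv2.resize(b[140:220,290:390],None,fx=4,fy=4,interpolation=cv2.INTER_CUBIC)
O=np.zeros((480,800,3),np.uint8); O[:,:400]=A; O[:320,400:]=B; cv2.imwrite(f'pics/m{k}.png',O)
p,R=now(); sx=-R.apply([1,0,0]); sz=-R.apply([0,0,1]); o=p+sx*.092-sz*.0574
lip=p+sx*.133-sz*.0574; th=np.radians(7.2)
def tf(q): d=q[:2]-np.array([.597,.271]); return (np.array([d[0]*np.cos(th)+d[1]*np.sin(th),-d[0]*np.sin(th)+d[1]*np.cos(th)])*1000).round(0)
print('lip tray',tf(lip),lip.round(3))
rng={'or':((7,150,150),(15,255,255)),'red':((0,170,100),(5,255,255)),'blue':((105,130,70),(125,255,255)),'gr':((50,100,40),(85,255,255)),'ye':((22,190,130),(32,255,255)),'pu':((130,80,50),(165,255,255))}
for n,(lo,hi) in rng.items():
    r=[]
    for cam,im,(x0,x1,y0,y1) in(('scene',a,(395,485,260,345)),('side',b,(330,388,150,205))):
        m=cv2.inRange(cv2.cvtColor(im,cv2.COLOR_BGR2HSV),lo,hi)[y0:y1,x0:x1]
        nn,l,st,ce=cv2.connectedComponentsWithStats(m)
        if nn>1:
            i=1+np.argmax(st[1:,4]); r+=[cam,int(st[i,4]),tf(px2w(cam,x0+ce[i,0],y0+ce[i,1],.014)).tolist()]
    print(n,r)
E
python3 look.py 5
```

```text
lip tray [83. -0.] [0.68  0.281 0.005]
or ['scene', 25, [68.0, -28.0]]
red ['scene', 37, [66.0, 17.0], 'side', 19, [73.0, 26.0]]
blue ['scene', 18, [82.0, 6.0], 'side', 17, [90.0, 11.0]]
gr ['scene', 21, [81.0, 46.0], 'side', 20, [89.0, 52.0]]
ye ['scene', 23, [83.0, -15.0], 'side', 6, [93.0, -6.0]]
pu ['scene', 24, [80.0, 28.0], 'side', 21, [92.0, 35.0]]
```

View pics/m5.png

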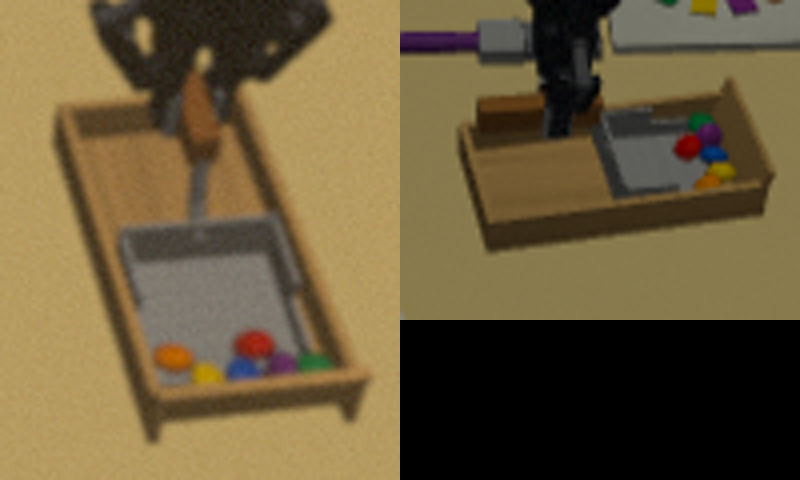

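Composite: orange and red are already in the pan; yellow, blue and purple are at the lip. Green is jammed ahead of the left side wall (scene crop 315,362). I'll back off a little, shift the scoop 4 mm to +y and push again.

```bash
python3 -m crank '[{"gripper":10,"travel":[3,0,0],"twist":[0,0,0]},{"gripper":10,"travel":[3,0,0.2],"twist":[0,0,0]},{"gripper":10,"travel":[0,2,0],"twist":[0,0,0]},{"gripper":10,"travel":[0,2,0],"twist":[0,0,0]},{"gripper":10,"travel":[-3,0,-0.2],"twist":[0,0,0]},{"gripper":10,"travel":[-3,0,-0.2],"twist":[0,0,0]},{"gripper":10,"travel":[-2,0,-0.1],"twist":[0,0,0]},{"gripper":10,"travel":[-2,0,-0.1],"twist":[0,0,0]}]'
python3 look.py 6
```

```text
time: 19.6
ee_pos: [0.5564, 0.2703, 0.0698]
tcp_rot: [180.0, -3.0, -172.8]
wrist_force: [-5.0, -1.5, 4.8]
opening: 0.0159
grasp_force: 118.8
lip tray [90.  4.] [0.685 0.287 0.005]
or ['scene', 17, [65.0, -20.0]]
red ['scene', 35, [66.0, 18.0], 'side', 18, [74.0, 26.0]]
blue ['scene', 16, [82.0, 5.0], 'side', 18, [93.0, 12.0]]
gr ['scene', 9, [83.0, 47.0], 'side', 20, [97.0, 54.0]]
ye ['scene', 29, [83.0, -13.0], 'side', 6, [94.0, -5.0]]
pu ['scene', 22, [80.0, 27.0], 'side', 21, [95.0, 36.0]]
```

```bash
python3 -m crank '[{"gripper":10,"travel":[-2,0,-0.1],"twist":[0,0,0]},{"gripper":10,"travel":[-2,0,-0.1],"twist":[0,0,0]}]'
python3 -m crank '[{"gripper":10,"travel":[-2,0,-0.1],"twist":[0,0,0]},{"gripper":10,"travel":[0,0,0],"twist":[0,0,0]}]'
python3 look.py 7
```

```text
time: 19.95
ee_pos: [0.5606, 0.2707, 0.0697]
tcp_rot: [180.0, -3.0, -172.8]
wrist_force: [-5.8, -0.6, 5.2]
opening: 0.0162
grasp_force: 118.8
time: 20.2
ee_pos: [0.5628, 0.2709, 0.0697]
tcp_rot: [180.0, -3.0, -172.8]
wrist_force: [-3.9, 0.1, 4.3]
opening: 0.0163
grasp_force: 118.7
lip tray [96.  4.] [0.692 0.287 0.006]
or ['scene', 22, [65.0, -22.0]]
red ['scene', 41, [65.0, 13.0], 'side', 18, [73.0, 22.0]]
blue ['scene', 17, [82.0, 2.0], 'side', 16, [92.0, 10.0]]
gr ['scene', 9, [83.0, 41.0], 'side', 20, [98.0, 49.0]]
ye ['scene', 25, [84.0, -19.0], 'side', 12, [96.0, -11.0]]
pu ['scene', 22, [80.0, 20.0], 'side', 12, [94.0, 31.0]]
```

```bash
python3 -m crank '[{"gripper":10,"travel":[-2,0,-0.1],"twist":[0,0,0]},{"gripper":10,"travel":[0,0,0],"twist":[0,0,0]}]'
cat > arc.py <<'E'
import numpy as np
# planar path (fwd,up) of TCP; tool axes: x=-scoop x, z=-scoop z
def run(wp):
    # wp: list of (pivot vec from pivot to TCP in scoop frame, a0,a1,n, total extra fwd, extra up)
    for v,a0,a1,n,ef,eu in wp:
        A=np.radians(np.linspace(a0,a1,n+1)); v=np.array(v)
        q=np.array([[v[0]*np.cos(a)-v[1]*np.sin(a),v[0]*np.sin(a)+v[1]*np.cos(a)] for a in A])+np.outer(np.linspace(0,1,n+1),[ef,eu])
        print('pivot',v,'ry',round(-(A[1]-A[0]),4))
        for k in range(n):
            d=q[k+1]-q[k]; a=A[k]; fx=d@[np.cos(a),np.sin(a)]; fz=d@[-np.sin(a),np.cos(a)]
            print('  ',[round(-fx,1),0,round(-fz,1)],'world',d.round(1))
E
python3 - <<'E'
from arc import run
run([((-133,57.4),-3,0,2,0,0.5),((-49,57.4),0,18,6,7,2)])
E
```

```text
time: 20.55
ee_pos: [0.5648, 0.271, 0.0697]
tcp_rot: [-180.0, -3.0, -172.8]
wrist_force: [-5.0, -0.5, 4.8]
opening: 0.016
grasp_force: 118.7
pivot [-133.    57.4] ry -0.0262
   [np.float64(1.5), 0, np.float64(3.3)] world [-1.6 -3.2]
   [np.float64(1.5), 0, np.float64(3.3)] world [-1.5 -3.2]
pivot [-49.   57.4] ry -0.0524
   [np.float64(1.8), 0, np.float64(2.3)] world [-1.8 -2.3]
   [np.float64(1.8), 0, np.float64(2.4)] world [-1.6 -2.5]
   [np.float64(1.7), 0, np.float64(2.4)] world [-1.5 -2.6]
   [np.float64(1.7), 0, np.float64(2.5)] world [-1.3 -2.7]
   [np.float64(1.7), 0, np.float64(2.6)] world [-1.2 -2.9]
   [np.float64(1.7), 0, np.float64(2.6)] world [-1. -3.]
```

```bash
python3 -m crank '[{"gripper":10,"travel":[1.5,0,3.3],"twist":[0,-0.0262,0]},{"gripper":10,"travel":[1.5,0,3.2],"twist":[0,-0.0262,0]},{"gripper":10,"travel":[1.6,0,2.2],"twist":[0,-0.0524,0]},{"gripper":10,"travel":[1.6,0,2.2],"twist":[0,-0.0524,0]},{"gripper":10,"travel":[1.6,0,2.2],"twist":[0,-0.0524,0]},{"gripper":10,"travel":[1.6,0,2.2],"twist":[0,-0.0524,0]},{"gripper":10,"travel":[0,0,0],"twist":[0,0,0]},{"gripper":10,"travel":[0,0,0],"twist":[0,0,0]}]'
python3 look.py 8
```

```text
time: 21.55
ee_pos: [0.5559, 0.2697, 0.0538]
tcp_rot: [-180.0, 12.0, -172.8]
wrist_force: [0.3, 0.1, -2.4]
opening: 0.0163
grasp_force: 117.5
lip tray [101.   4.] [0.697 0.288 0.025]
or ['scene', 10, [48.0, -16.0]]
red ['scene', 29, [44.0, 16.0], 'side', 13, [61.0, 30.0]]
blue ['scene', 29, [60.0, -2.0], 'side', 17, [79.0, 13.0]]
gr ['scene', 40, [74.0, 40.0], 'side', 30, [98.0, 55.0]]
ye ['scene', 49, [78.0, -14.0], 'side', 9, [105.0, 4.0]]
pu ['scene', 45, [61.0, 18.0], 'side', 22, [81.0, 33.0]]
```

```bash
python3 -m crank '[{"gripper":10,"travel":[-1.7,0,-7.8],"twist":[0,-0.0524,0]},{"gripper":10,"travel":[-2,0,-7.7],"twist":[0,-0.0524,0]},{"gripper":10,"travel":[-2.4,0,-7.6],"twist":[0,-0.0524,0]},{"gripper":10,"travel":[-2.8,0,-7.4],"twist":[0,0,0]},{"gripper":10,"travel":[0,0,0],"twist":[0,0,0]},{"gripper":10,"travel":[0,0,0],"twist":[0,0,0]},{"gripper":10,"travel":[0,0,0],"twist":[0,0,0]}]'
cat >> look.py <<'E'
# triangulate into scoop frame
def ray(n,u,v):
    f,cx,cy,T=cal(n); R=T[:3,:3]; d=R.T@np.array([(u-cx)/f,(v-cy)/f,1]); return -R.T@T[:3,3],d/np.linalg.norm(d)
print('scoop o',o.round(3)); sy=np.cross(sz,sx)
W=(390,500,230,345),(300,400,110,210)
for n,(lo,hi) in rng.items():
    q=[]
    for (cam,im),(x0,x1,y0,y1) in zip((('scene',a),('side',b)),W):
        m=cv2.inRange(cv2.cvtColor(im,cv2.COLOR_BGR2HSV),lo,hi)[y0:y1,x0:x1]
        nn,l,st,ce=cv2.connectedComponentsWithStats(m)
        if nn>1: i=1+np.argmax(st[1:,4]); q.append(ray(cam,x0+ce[i,0],y0+ce[i,1]))
    if len(q)==2:
        (o1,d1),(o2,d2)=q; s=np.linalg.lstsq(np.c_[d1,-d2],o2-o1,rcond=None)[0]; a1,a2=o1+d1*s[0],o2+d2*s[1]; w=(a1+a2)/2
        print(n,w.round(3),'gap',round(np.linalg.norm(a1-a2)*1000,1),'scoop',[round(float((w-o)@e*1000)) for e in(sx,sy,sz)])
E
python3 look.py 9|tail -7
```

```text
time: 22.52
ee_pos: [0.5558, 0.2697, 0.0853]
tcp_rot: [-180.0, 21.0, -172.8]
wrist_force: [0.5, -0.7, -2.3]
opening: 0.0161
grasp_force: 117.6
pu ['scene', 47, [6.0, 27.0], 'side', 30, [74.0, 68.0]]
scoop o [0.661 0.283 0.065]
red [0.637 0.304 0.148] gap 114.3 scoop [10, 23, 85]
blue [0.645 0.276 0.144] gap 119.0 scoop [12, -5, 80]
gr [0.626 0.31  0.067] gap 2.3 scoop [-29, 31, 13]
ye [0.681 0.271 0.141] gap 77.4 scoop [44, -14, 65]
pu [0.483 0.416 0.048] gap 18.6 scoop [-156, 154, 42]
```

```bash
sed -i 's/^W=.*/W=[(int(u-34),int(u+34),int(v-32),int(v+26)) for u,v in (w2px(c,o+sz*.008) for c in ("scene","side"))]/' look.py
python3 look.py 10|tail -7
```

```text
pu ['scene', 50, [6.0, 26.0], 'side', 31, [74.0, 68.0]]
scoop o [0.661 0.283 0.065]
red [0.631 0.285 0.071] gap 1.9 scoop [-26, 6, 17]
blue [0.645 0.275 0.142] gap 115.1 scoop [11, -6, 78]
gr [0.626 0.31  0.067] gap 2.1 scoop [-29, 31, 13]
ye [0.681 0.271 0.142] gap 77.4 scoop [44, -14, 65]
pu [0.648 0.283 0.071] gap 1.3 scoop [-10, 1, 10]
```

```bash
cat >> look.py <<'E'
print('on pan plane:')
for n,(lo,hi) in rng.items():
    for (cam,im),(x0,x1,y0,y1) in zip((('scene',a),('side',b)),W):
        m=cv2.inRange(cv2.cvtColor(im,cv2.COLOR_BGR2HSV),lo,hi)[y0:y1,x0:x1]
        nn,l,st,ce=cv2.connectedComponentsWithStats(m)
        for i in range(1,nn):
            if st[i,4]>5:
                c0,d=ray(cam,x0+ce[i,0],y0+ce[i,1]); w=c0+d*((o+sz*.009-c0)@sz)/(d@sz); print(n,cam,st[i,4],[round(float((w-o)@e*1000)) for e in(sx,sy)])
E
python3 look.py 11|sed -n '/on pan/,$p'
```

```text
on pan plane:
red scene 22 [-38, 9]
red side 11 [-26, 15]
blue scene 16 [-22, -28]
blue side 7 [0, 160]
gr scene 41 [-35, 33]
gr side 26 [16, 131]
gr side 32 [-29, 37]
ye scene 44 [4, -24]
ye side 18 [40, 105]
ye side 9 [9, -17]
pu scene 50 [-11, 1]
pu side 23 [67, 86]
pu side 32 [-10, 3]
```

Run:
```python
from h import *
tool2=lambda y,up=0: tool(y,up)*Ro.from_euler('z',180,degrees=True)
p,R=now(); print(bot.get_obs()['q'].round(1)); p,R=rows(p,R,[.54,.26,.21],R,7); rows(p,R,[.428,-.2115,.206],tool2(-20,21),24)
```

```text
[ 29.5  -5.3 -19.3  56.4  -7.9  21. ]
-- n 7 twist [0.0, 0.0, 0.0]
   [-4.1, -1.1, -17.4]
   [-4.1, -1.1, -17.4]
   [-4.1, -1.1, -17.4]
   [-4.1, -1.1, -17.4]
   [-4.1, -1.1, -17.4]
   [-4.1, -1.1, -17.4]
   [-4.1, -1.1, -17.4]
-- n 24 twist [0.0071, 0.0, 0.0185]
   [6.7, -18.9, -2.4]
   [6.3, -19.0, -2.3]
   [6.0, -19.2, -2.1]
   [5.6, -19.3, -2.0]
   [5.3, -19.4, -1.8]
   [4.9, -19.5, -1.7]
   [4.5, -19.6, -1.6]
   [4.2, -19.7, -1.4]
   [3.8, -19.8, -1.3]
   [3.4, -19.9, -1.1]
   [3.1, -19.9, -1.0]
   [2.7, -20.0, -0.9]
   [2.3, -20.0, -0.7]
   [2.0, -20.1, -0.6]
   [1.6, -20.1, -0.4]
   [1.2, -20.2, -0.3]
   [0.9, -20.2, -0.2]
   [0.5, -20.2, -0.0]
   [0.1, -20.2, 0.1]
   [-0.3, -20.2, 0.3]
   [-0.6, -20.2, 0.4]
   [-1.0, -20.2, 0.6]
   [-1.4, -20.1, 0.7]
   [-1.7, -20.1, 0.8]
```

```bash
python3 -m crank '[{"gripper":10,"travel":[-2,-0.5,-9],"twist":[0,0,0]},{"gripper":10,"travel":[-4.1,-1.1,-17.4],"twist":[0,0,0]},{"gripper":10,"travel":[-4.1,-1.1,-17.4],"twist":[0,0,0]},{"gripper":10,"travel":[-4.1,-1.1,-17.4],"twist":[0,0,0]},{"gripper":10,"travel":[-4.1,-1.1,-17.4],"twist":[0,0,0]},{"gripper":10,"travel":[-4.1,-1.1,-17.4],"twist":[0,0,0]},{"gripper":10,"travel":[-4.1,-1.1,-17.4],"twist":[0,0,0]},{"gripper":10,"travel":[-2,-0.6,-8.4],"twist":[0,0,0]},{"gripper":10,"travel":[0,0,0],"twist":[0,0,0]}]'
python3 -m crank '[{"gripper":10,"travel":[3.3,-9.5,-1.2],"twist":[0.0035,0,0.009]},{"gripper":10,"travel":[3.3,-9.5,-1.2],"twist":[0.0035,0,0.009]},{"gripper":10,"travel":[6.3,-19,-2.3],"twist":[0.0071,0,0.0185]},{"gripper":10,"travel":[6,-19.2,-2.1],"twist":[0.0071,0,0.0185]},{"gripper":10,"travel":[5.6,-19.3,-2],"twist":[0.0071,0,0.0185]},{"gripper":10,"travel":[5.3,-19.4,-1.8],"twist":[0.0071,0,0.0185]},{"gripper":10,"travel":[4.9,-19.5,-1.7],"twist":[0.0071,0,0.0185]},{"gripper":10,"travel":[4.5,-19.6,-1.6],"twist":[0.0071,0,0.0185]},{"gripper":10,"travel":[4.2,-19.7,-1.4],"twist":[0.0071,0,0.0185]},{"gripper":10,"travel":[3.8,-19.8,-1.3],"twist":[0.0071,0,0.0185]},{"gripper":10,"travel":[3.4,-19.9,-1.1],"twist":[0.0071,0,0.0185]},{"gripper":10,"travel":[3.1,-19.9,-1],"twist":[0.0071,0,0.0185]}]'
python3 -m crank '[{"gripper":10,"travel":[2.7,-20,-0.9],"twist":[0.0071,0,0.0185]},{"gripper":10,"travel":[2.3,-20,-0.7],"twist":[0.0071,0,0.0185]},{"gripper":10,"travel":[2,-20.1,-0.6],"twist":[0.0071,0,0.0185]},{"gripper":10,"travel":[1.6,-20.1,-0.4],"twist":[0.0071,0,0.0185]},{"gripper":10,"travel":[1.2,-20.2,-0.3],"twist":[0.0071,0,0.0185]},{"gripper":10,"travel":[0.9,-20.2,-0.2],"twist":[0.0071,0,0.0185]},{"gripper":10,"travel":[0.5,-20.2,0],"twist":[0.0071,0,0.0185]},{"gripper":10,"travel":[0,-20.2,0],"twist":[0.0071,0,0.0185]},{"gripper":10,"travel":[-0.3,-20.2,0.3],"twist":[0.0071,0,0.0185]},{"gripper":10,"travel":[-0.6,-20.2,0.4],"twist":[0.0071,0,0.0185]},{"gripper":10,"travel":[-1,-20.2,0.6],"twist":[0.0071,0,0.0185]},{"gripper":10,"travel":[-0.7,-10,0.3],"twist":[0.0035,0,0.009]}]'
python3 -m crank '[{"gripper":10,"travel":[-0.7,-10,0.3],"twist":[0.0035,0,0.009]},{"gripper":10,"travel":[-1.7,-20.1,0.8],"twist":[0.0071,0,0.0185]},{"gripper":10,"travel":[0,0,0],"twist":[0,0,0]},{"gripper":10,"travel":[0,0,0],"twist":[0,0,0]}]'
sed -i "s/c'{0}//" look.py; python3 look.py 12|sed -n '/scoop o/,$p'
python3 - <<'E'
from h import *
a=cv2.imread('pics/c12.png');b=cv2.imread('pics/s12.png')
m=cv2.inRange(cv2.cvtColor(b,cv2.COLOR_BGR2HSV),(0,50,60),(9,150,255))[280:370,310:415];ys,xs=np.nonzero(m);print('side bowl',xs.min()+310,xs.max()+310,ys.max()+280)
p,R=now();print(p,bot.get_obs()['q'].round(1),bot.get_obs()['tcp_rot'])
E
```

```text
time: 23.95
ee_pos: [0.5399, 0.2602, 0.2105]
tcp_rot: [180.0, 21.1, -172.8]
wrist_force: [-0.1, -0.0, -2.9]
opening: 0.0161
grasp_force: 117.6
time: 25.45
ee_pos: [0.4881, 0.0427, 0.208]
tcp_rot: [-180.0, 21.1, 174.6]
wrist_force: [-0.2, 0.2, -3.3]
opening: 0.0162
grasp_force: 117.5
time: 26.95
ee_pos: [0.4342, -0.1832, 0.2063]
tcp_rot: [180.0, 21.1, 161.6]
wrist_force: [0.3, -1.4, -3.1]
opening: 0.0161
grasp_force: 117.6
time: 27.45
ee_pos: [0.4277, -0.2111, 0.206]
tcp_rot: [180.0, 21.1, 160.0]
wrist_force: [0.6, 0.2, -3.3]
opening: 0.0163
grasp_force: 117.7
scoop o [ 0.528 -0.247  0.186]
red [ 0.501 -0.232  0.19 ] gap 2.8 scoop [-27, 6, 15]
blue [ 0.501 -0.269  0.197] gap 2.6 scoop [-13, -29, 17]
gr [ 0.51  -0.214  0.19 ] gap 8.2 scoop [-24, 25, 14]
ye [ 0.521 -0.271  0.199] gap 2.3 scoop [7, -24, 12]
pu [ 0.514 -0.247  0.192] gap 2.3 scoop [-10, -4, 10]
on pan plane:
or scene 9 [-43, -27]
red scene 24 [-37, -1]
red side 35 [-31, 11]
blue scene 15 [-28, -40]
blue side 21 [-18, -22]
gr side 70 [-31, 34]
ye scene 37 [2, -28]
ye side 43 [4, -21]
pu scene 44 [-11, -6]
pu side 73 [-12, -2]
side bowl 321 394 354
[ 0.42778381 -0.21091921  0.2061215 ] [-28.  -27.  -23.   73.2   2.9  -7.5] [179.97619315  21.06009035 160.03253553]
```

Run:
```python
from arc import run
run([((-133,57.4),21,-6,5,2,-48),((-133,57.4),-6,-42,7,0,-14)])
```

```text
pivot [-133.    57.4] ry 0.0942
   [np.float64(-2.9), 0, np.float64(-3.2)] world [1.6 4. ]
   [np.float64(-3.8), 0, np.float64(-2.9)] world [2.9 3.8]
   [np.float64(-4.7), 0, np.float64(-2.7)] world [4.1 3.5]
   [np.float64(-5.6), 0, np.float64(-2.7)] world [5.3 3.1]
   [np.float64(-6.5), 0, np.float64(-2.7)] world [6.5 2.6]
pivot [-133.    57.4] ry 0.0898
   [np.float64(-5.9), 0, np.float64(-9.7)] world [6.9 9. ]
   [np.float64(-6.1), 0, np.float64(-9.7)] world [7.8 8.4]
   [np.float64(-6.2), 0, np.float64(-9.8)] world [8.7 7.6]
   [np.float64(-6.4), 0, np.float64(-9.8)] world [9.6 6.8]
   [np.float64(-6.6), 0, np.float64(-9.9)] world [10.3  5.9]
   [np.float64(-6.7), 0, np.float64(-10.0)] world [11.  5.]
   [np.float64(-6.9), 0, np.float64(-10.1)] world [11.6  3.9]
```

```bash
python3 -m crank '[{"gripper":10,"travel":[-2.9,0,-3.2],"twist":[0,0.094,0]},{"gripper":10,"travel":[-3.8,0,-2.9],"twist":[0,0.094,0]},{"gripper":10,"travel":[-4.7,0,-2.7],"twist":[0,0.094,0]},{"gripper":10,"travel":[-5.6,0,-2.7],"twist":[0,0.094,0]},{"gripper":10,"travel":[-6.5,0,-2.7],"twist":[0,0.094,0]},{"gripper":10,"travel":[-5.9,0,-9.7],"twist":[0,0.09,0]},{"gripper":10,"travel":[-6.1,0,-9.7],"twist":[0,0.09,0]},{"gripper":10,"travel":[-6.2,0,-9.8],"twist":[0,0.09,0]},{"gripper":10,"travel":[-6.4,0,-9.8],"twist":[0,0.09,0]},{"gripper":10,"travel":[-6.6,0,-9.9],"twist":[0,0.09,0]},{"gripper":10,"travel":[-6.7,0,-10],"twist":[0,0.09,0]},{"gripper":10,"travel":[-6.9,0,-10.1],"twist":[0,0.09,0]}]'
python3 -m crank '[{"gripper":10,"travel":[0,0,0],"twist":[0,0,0]},{"gripper":10,"travel":[0,0,0],"twist":[0,0,0]},{"gripper":10,"travel":[0,0,0],"twist":[0,0,0]},{"gripper":10,"travel":[0,0,0],"twist":[0,0,0]}]'
python3 look.py 13|sed -n '/scoop o/,$p'
python3 - <<'E'
from h import *
b=cv2.imread('pics/s13.png'); hsv=cv2.cvtColor(b,cv2.COLOR_BGR2HSV)
rng={'or':((7,170,150),(15,255,255)),'red':((0,170,80),(5,255,255)),'blue':((105,130,70),(125,255,255)),'gr':((50,100,40),(85,255,255)),'ye':((22,190,130),(32,255,255)),'pu':((130,80,50),(165,255,255))}
for n,(lo,hi) in rng.items():
    m=cv2.inRange(hsv,lo,hi)[150:410,290:420]; nn,l,st,ce=cv2.connectedComponentsWithStats(m); print(n,[(st[i,4],(ce[i]+[290,150]).round().tolist()) for i in range(1,nn) if st[i,4]>6])
print(bot.get_obs()['q'].round(1))
E
```

```text
time: 29.05
ee_pos: [0.4677, -0.2236, 0.2108]
tcp_rot: [-179.6, -37.5, 160.0]
wrist_force: [1.5, -0.5, 6.4]
opening: 0.0163
grasp_force: 119.7
time: 29.55
ee_pos: [0.4673, -0.224, 0.2118]
tcp_rot: [-179.7, -37.4, 160.0]
wrist_force: [2.1, -1.0, -0.8]
opening: 0.0163
grasp_force: 119.4
scoop o [ 0.503 -0.237  0.11 ]
blue [ 0.537 -0.252  0.069] gap 1.0 scoop [55, -2, -10]
on pan plane:
red side 52 [61, -2]
blue scene 8 [55, 7]
blue side 39 [43, -15]
gr side 60 [68, 24]
ye side 37 [84, -9]
pu side 41 [88, 18]
or []
red [(np.int32(53), [348.0, 323.0]), (np.int32(154), [357.0, 405.0])]
blue [(np.int32(39), [340.0, 324.0]), (np.int32(99), [360.0, 398.0])]
gr [(np.int32(60), [352.0, 315.0])]
ye [(np.int32(41), [354.0, 331.0])]
pu [(np.int32(54), [359.0, 321.0])]
[-24.1  38.6  41.7 130.5  -2.8  -3.2]
```

The arm met its q4 limit, so the pan ended lower than planned. Five colours already show inside the bowl (side ~350,322). I'll use the last picture to find orange and see whether the pan touches the rim.

Run:
```python
from h import *
b=cv2.imread('pics/s13.png');a=cv2.imread('pics/c13.png')
B=cv2.resize(b[260:380,300:420],(400,400),interpolation=cv2.INTER_CUBIC);A=cv2.resize(a[210:330,130:250],(400,400),interpolation=cv2.INTER_CUBIC)
cv2.imwrite('pics/m13.png',np.hstack([A,B]))
```

```text
(no output)
```

View pics/m13.png

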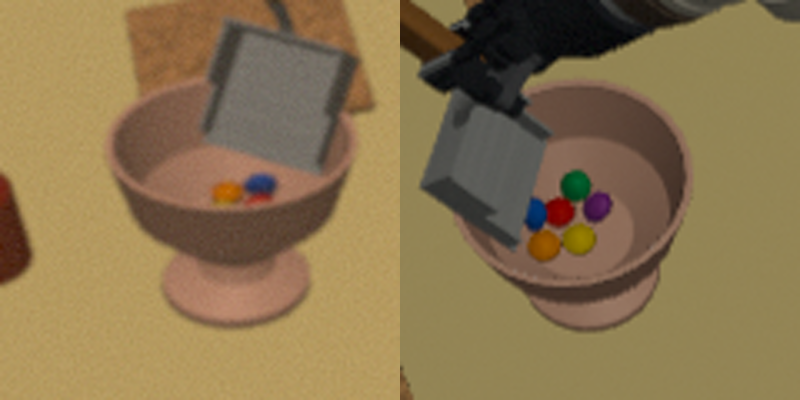

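All six nuggets lie in the bowl (orange at crop 545,245), the pan is empty and the bowl stands upright. I'll lift the scoop out gently.

```bash
python3 -m crank '[{"gripper":10,"travel":[4.9,0,-6.3],"twist":[0,-0.035,0]},{"gripper":10,"travel":[4.7,0,-6.5],"twist":[0,-0.035,0]},{"gripper":10,"travel":[6.6,0,-10],"twist":[0,-0.052,0]},{"gripper":10,"travel":[6,0,-10.4],"twist":[0,-0.052,0]},{"gripper":10,"travel":[5.5,0,-10.7],"twist":[0,-0.052,0]},{"gripper":10,"travel":[5,0,-10.9],"twist":[0,-0.052,0]},{"gripper":10,"travel":[4.4,0,-11.2],"twist":[0,-0.052,0]},{"gripper":10,"travel":[0,0,0],"twist":[0,0,0]}]'
python3 - <<'E'
from h import *
p,R=now(); print(bot.get_obs()['q'].round(1))
tool2=lambda y,up=0: tool(y,up)*Ro.from_euler('z',180,degrees=True)
p1,R1=rows(p,R,[.45,-.19,.29],tool2(-12,0),4)
# grip->scoop origin 0.092 fwd; pad centre .5615,.025
c,s=np.cos(np.radians(14.5)),np.sin(np.radians(14.5))
t=[.5640-.092*c,.026-.092*s,.15]; print(t)
rows(p1,R1,t,tool2(14.5),11)
E
```

```text
time: 30.65
ee_pos: [0.4666, -0.2233, 0.2895]
tcp_rot: [-179.7, -18.4, 160.1]
wrist_force: [0.2, 0.5, -2.2]
opening: 0.0161
grasp_force: 118.9
[-24.6  21.3  33.6 120.6  -1.8  -4.5]
-- n 4 twist [0.0042, -0.0801, -0.034]
   [6.4, 6.4, 2.0]
   [6.3, 6.6, 1.4]
   [6.2, 6.9, 0.9]
   [6.0, 7.1, 0.4]
[np.float64(0.47493041708521405), np.float64(0.002965039626991385), 0.15]
-- n 11 twist [0.0, -0.0, -0.042]
   [1.4, 17.6, 12.7]
   [0.7, 17.7, 12.7]
   [-0.1, 17.7, 12.7]
   [-0.8, 17.7, 12.7]
   [-1.5, 17.6, 12.7]
   [-2.3, 17.5, 12.7]
   [-3.0, 17.4, 12.7]
   [-3.7, 17.3, 12.7]
   [-4.5, 17.1, 12.7]
   [-5.2, 16.9, 12.7]
   [-5.9, 16.7, 12.7]
```

```bash
python3 -m crank '[{"gripper":10,"travel":[6.4,6.4,2],"twist":[0.0042,-0.08,-0.034]},{"gripper":10,"travel":[6.3,6.6,1.4],"twist":[0.0042,-0.08,-0.034]},{"gripper":10,"travel":[6.2,6.9,0.9],"twist":[0.0042,-0.08,-0.034]},{"gripper":10,"travel":[6,7.1,0.4],"twist":[0.0042,-0.08,-0.034]},{"gripper":10,"travel":[0,0,0],"twist":[0,0,0]}]'
python3 -m crank '[{"gripper":10,"travel":[1.4,17.6,12.7],"twist":[0,0,-0.042]},{"gripper":10,"travel":[0.7,17.7,12.7],"twist":[0,0,-0.042]},{"gripper":10,"travel":[0,17.7,12.7],"twist":[0,0,-0.042]},{"gripper":10,"travel":[-0.8,17.7,12.7],"twist":[0,0,-0.042]},{"gripper":10,"travel":[-1.5,17.6,12.7],"twist":[0,0,-0.042]},{"gripper":10,"travel":[-2.3,17.5,12.7],"twist":[0,0,-0.042]},{"gripper":10,"travel":[-3,17.4,12.7],"twist":[0,0,-0.042]},{"gripper":10,"travel":[-3.7,17.3,12.7],"twist":[0,0,-0.042]},{"gripper":10,"travel":[-4.5,17.1,12.7],"twist":[0,0,-0.042]},{"gripper":10,"travel":[-5.2,16.9,12.7],"twist":[0,0,-0.042]},{"gripper":10,"travel":[-5.9,16.7,12.7],"twist":[0,0,-0.042]},{"gripper":10,"travel":[0,0,0],"twist":[0,0,0]}]'
python3 - <<'E'
from h import *
a=snap('scene','c14.png');b=snap('side','s14.png')
p,R=now(); sx=-R.apply([1,0,0]); sz=-R.apply([0,0,1]); print(p,'scoop o',p+.092*sx-.0574*sz,bot.get_obs()['tcp_rot'])
# pan top-ish: grey mask in side for check of tilt: predicted lip pixel vs edge
for n in('scene','side'):
    im=a if n=='scene' else b
    q=[w2px(n,p+(.092+dx)*sx-.0574*sz+np.cross(sz,sx)*dy).round() .tolist() for dx,dy in((.042,.045),(.042,-.045))]; print(n,q)
    hsv=cv2.cvtColor(im,cv2.COLOR_BGR2HSV); u,v=np.mean(q,0).astype(int)
    print([ (d,hsv[v+d,u].tolist()) for d in range(-6,9,2)] if n=='scene' else [(d,hsv[v,u+d].tolist()) for d in range(-6,9,2)])
E
```

```text
time: 31.28
ee_pos: [0.4496, -0.1896, 0.288]
tcp_rot: [179.9, -0.3, 168.0]
wrist_force: [-0.4, -0.3, -1.8]
opening: 0.0164
grasp_force: 118.9
time: 32.78
ee_pos: [0.4747, 0.0041, 0.1467]
tcp_rot: [179.8, -0.3, -165.4]
wrist_force: [-0.2, -0.0, -2.7]
opening: 0.0163
grasp_force: 118.8
[0.47517885 0.00304431 0.14801482] scoop o [0.56397698 0.02620319 0.09024529] [ 179.82855867   -0.23058722 -165.48989533]
scene [[355.0, 278.0], [314.0, 285.0]]
[(-6, [18, 36, 126]), (-4, [19, 37, 118]), (-2, [11, 33, 122]), (0, [15, 102, 118]), (2, [14, 148, 143]), (4, [14, 148, 152]), (6, [15, 154, 136]), (8, [15, 147, 132])]
side [[349.0, 211.0], [361.0, 235.0]]
[(-6, [36, 13, 95]), (-4, [36, 13, 97]), (-2, [38, 11, 95]), (0, [23, 99, 131]), (2, [23, 110, 137]), (4, [23, 112, 137]), (6, [23, 112, 137]), (8, [23, 112, 137])]
```

```bash
python3 -m crank '[{"gripper":10,"travel":[0,0,22],"twist":[0,0,0]},{"gripper":10,"travel":[0,0,22],"twist":[0,0,0]},{"gripper":10,"travel":[0,0,20],"twist":[0,0,0]},{"gripper":10,"travel":[0,0,12],"twist":[0,0,0]},{"gripper":10,"travel":[0,0,5],"twist":[0,0,0]},{"gripper":10,"travel":[0,0,2],"twist":[0,0,0]},{"gripper":10,"travel":[0,0,0],"twist":[0,0,0]},{"gripper":10,"travel":[0,0,0],"twist":[0,0,0]}]'
python3 -m crank '[{"gripper":10,"travel":[0,0,1],"twist":[0,0,0]},{"gripper":10,"travel":[0,0,0],"twist":[0,0,0]}]'
```

```text
time: 33.88
ee_pos: [0.4751, 0.0031, 0.0655]
tcp_rot: [179.8, -0.2, -165.5]
wrist_force: [-0.2, 0.3, -2.5]
opening: 0.0161
grasp_force: 119.0
time: 34.12
ee_pos: [0.4749, 0.003, 0.0642]
tcp_rot: [179.8, -0.2, -165.5]
wrist_force: [-0.5, 0.1, -0.9]
opening: 0.0165
grasp_force: 119.1
```

```bash
python3 -m crank '[{"gripper":10,"travel":[0,0,0.6],"twist":[0,0,0]},{"gripper":10,"travel":[0,0,0],"twist":[0,0,0]},{"gripper":60,"travel":[0,0,0],"twist":[0,0,0]},{"gripper":60,"travel":[0,0,0],"twist":[0,0,0]},{"gripper":60,"travel":[0,0,0],"twist":[0,0,0]},{"gripper":60,"travel":[0,0,-15],"twist":[0,0,0]},{"gripper":60,"travel":[0,0,-30],"twist":[0,0,0]},{"gripper":60,"travel":[0,0,-40],"twist":[0,0,0]},{"gripper":60,"travel":[0,0,-30],"twist":[0,0,0]},{"gripper":60,"travel":[0,0,0],"twist":[0,0,0]},{"gripper":60,"travel":[0,0,0],"twist":[0,0,0]}]'
python3 - <<'E'
from h import *
a=snap('scene','c15.png');b=snap('side','s15.png')
c,s=np.cos(np.radians(14.5)),np.sin(np.radians(14.5)); o=np.array([.564,.026,.006])
for n,im in(('scene',a),('side',b)):
    hsv=cv2.cvtColor(im,cv2.COLOR_BGR2HSV)
    u,v=w2px(n,o+[.042*c,.042*s,0]).astype(int)
    print(n,(u,v),[(d,(hsv[v+d,u] if n=='scene' else hsv[v,u+d])[:2].tolist()) for d in range(-6,9,2)])
    m=cv2.inRange(hsv,(0,50,60),(9,150,255))[280:370,310:415]
    if n=='side':ys,xs=np.nonzero(m);print('bowl',xs.min()+310,xs.max()+310,ys.max()+280)
    for k,(lo,hi) in {'or':((7,150,110),(15,255,255)),'red':((0,170,80),(5,255,255)),'blue':((105,130,70),(125,255,255)),'gr':((50,100,40),(85,255,255)),'ye':((22,190,110),(32,255,255)),'pu':((130,80,50),(165,255,255))}.items():
        if n=='side':
            M=cv2.inRange(hsv,lo,hi)[285:365,322:398]; ys,xs=np.nonzero(M); print(k,len(xs),xs.mean()+322 if len(xs) else 0,ys.mean()+285 if len(xs) else 0)
E
```

```text
time: 35.5
ee_pos: [0.4752, 0.0028, 0.1783]
tcp_rot: [179.8, -0.2, -165.5]
wrist_force: [0.8, 1.0, 0.3]
opening: 0.06
grasp_force: 0.0
scene (np.int64(333), np.int64(306)) [(-6, [19, 34]), (-4, [22, 32]), (-2, [21, 29]), (0, [13, 114]), (2, [14, 145]), (4, [15, 143]), (6, [14, 142]), (8, [18, 137])]
side (np.int64(352), np.int64(242)) [(-6, [30, 11]), (-4, [30, 13]), (-2, [36, 13]), (0, [16, 121]), (2, [15, 149]), (4, [16, 150]), (6, [15, 150]), (8, [24, 113])]
bowl 329 396 353
or 2 344.5 333.5
red 57 354.4035087719298 326.0701754385965
blue 45 346.6666666666667 326.15555555555557
gr 66 359.3181818181818 318.6818181818182
ye 67 358.64179104477614 334.88059701492534
pu 70 365.0571428571429 326.1142857142857
```

Run:
```python
from h import *
print(bot.job_done())
```

```text
the job is handed in; nothing more can be done
None
```

The job is handed in but the result wasn't reported: all six nuggets were in the pink bowl in the last picture, and the empty scoop is back on the cork pad (about 3 mm off centre) and released; lifting out may have nudged the bowl about 1 cm.

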